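Wedge a rocking projector steady and open its lens shutter

TASK

The projector leans and rocks because one of its feet is screwed in too far. First take the drinks can off the projector and stand it on the cork coaster, then push the wooden door wedge, thin end first, under the bottom edge of the grille side right beside the short foot until it jams tight and the projector stands level, and press down on the top corner diagonally opposite to make sure that it no longer rocks. Then slide the lens shutter fully open, and let go of everything; do not shove the projector out of its place, and leave the other things on the desk where they are.

Things in the scene. Friction and masses are not known exactly. Their poses are not given: they have to be found in the camera images.
- projector: White projector, loose, 4.5 kg, 240 mm along x (lens front +x), 300 along y (grille side at y +150); underside 20, flat top 115 mm above the feet's plane, where the origin lies under the case's middle; z up. Feet, 24 wide, at x +-95, y +-120; the one at -95, +120 is 7 mm short: the case starts leaning 0.047 rad that way about its neighbours' diagonal. Pushed sideways with about 20 N it slides
- wedge_spot (a point): Point on the bottom edge of the projector's grille side (projector x -45, y +150, z 20 mm), beside the short foot. The wedge goes in here, moving along the projector's -y. The gap under the edge is 14 mm at the start, 20 mm when the case is level. Axes as the projector's
- check_corner (a point): Point on the flat top of the projector (projector x +75, y -95, z 115 mm), near the corner diagonally opposite the short foot: press down here (about 8 N is plenty). Same axes as the projector
- wedge_center (a point): Beech door wedge, loose, 70 g: 130 mm long, 40 wide, flat below, top sloping from 30 mm at the heel to 4 mm at the toe. Point half-way across, 11 mm up, 45 mm from the heel face, 85 from the toe (balance point); x to the toe, z up. A push of 8 to 12 N on the heel lifts the case; when level the push jumps past 20 N: jammed, about 80 mm in, 50 out, held by friction. A 16 N stop is right
- wedge_toe (a point): Middle of the wedge's thin toe edge, at its underside
- can_center (a point): Centre of the drinks can, a closed cylinder 56 mm across and 135 mm tall, 0.2 kg, standing on the projector's top; z is up along it
- coaster: Round cork coaster, 96 mm across and 4 mm thick, fixed on the desk; origin at the centre of its underside
- shutter_tab (a point): Centre of the black tab of the lens shutter, on the projector's top near the front: 18 mm along x, 12 mm along y (grip it here), 16 mm tall, standing from 1 to 17 mm above the projector's top; x, y, z as the projector's
- shutter (a joint): Travel of the lens shutter in m: 0 covers the lens, 0.060 is fully open. The tab slides along the projector's -y as it opens; friction about 1.5 N, stays where it is left
- eraser_center (a point): Whiteboard eraser, grey felt with a wooden back, 110 x 45 x 30 mm, parallel-sided (not the wedge); centre. Leave alone
- cup: Iced-coffee cup with straw in a round pulp holder, 116 mm across, 172 mm tall with the straw; origin under its middle. Leave alone
- remote: Black remote control, 150 x 42 x 18 mm; origin under its middle. Leave alone
- marker: Whiteboard marker, 130 mm long; origin under its middle. Leave alone
- mouse: Computer mouse, 100 x 58 x 30 mm; origin under its middle. Leave alone
- bottle: Clear water bottle on the desk, 62 mm across, 200 mm tall; origin under its middle. Leave alone
- phone: Phone lying flat, 160 x 75 x 9 mm; origin under its middle. Leave alone
Mind the look-alikes: they are no part of the job. What is shaped like the part that bears wedge_center but green or yellow is not meant.

How it is judged:
By the outcome, as a careful person would: the job done as asked, in the order asked, and still so for the second after the job is handed in, with the robot touching nothing.
It also fails if it takes over 72 s, if anything falls off the work surface, if the arm or the gripper's body presses on something with over 40 N, if the wrist force passes 120 N, or if a joint passes its speed limit or range.

ROBOT

A 6-joint arm with a two-finger parallel gripper is mounted at the origin on the work surface. World frame = base frame: x ahead of the robot, y to its left, z up, the work surface at z = 0. Lengths are in m, angles in rad, forces in N, time in s.
With the tool pointing down it reaches from about 0.35 to 0.725 m from the base axis. Payload 6 kg.
Tool frame: the origin (TCP) lies at the very end of the fingers, on their centre line; the grasp point (between the pads) lies 19 mm behind it; z points along the fingers, x is the direction in which the jaws open and shut, and the axes are right-handed (so a half turn about z gives the same grasp; the last joint's range is limited). The gripper opens to 85 mm and grips with 20 to 120 N. Pads are 22 mm wide; open, the fingers measure 114 mm over their backs; the gripper's body (76 mm by 85 mm) begins 54 mm behind the grasp point. The pads swing forward as they close: fully open they stand 13 mm farther back than shut.
Start: joints at [-0.818, 0.04, 0.085, 0, -1.615, -0.334], TCP at [0.244, -0.548, 0.231] pointing down, gripper open.
Joint ranges: [-2.56, 2.56], [-1.29, 2.01], [-1.08, 1.49], [-3.29, 1.98], [-2.81, -0.18], [-2.99, 2.99]. Speed limits (rad/s): [2.57, 2.57, 3.01, 3.14, 3.14, 3.14].

INTERFACE

Orientations are given as a 3x3 rotation matrix whose columns are the frame's x, y, z axes.
In Python, from rig import env gives the robot as it stands. The module is installed in compiled form; this text tells all that it offers.
- The arm moves only by the tool arm_command, never from a script. Its argument "targets" is a list of rows, each an object with "hand": the closure, from -1 (fully open) to 1 (shut); "linear": the shift along the tool's x, y, z in m, a list of three; "rot": the turn, a rotation vector about the tool's x, y, z in units of 6 degrees (1.0 is 6 degrees), a list of three. A call has 1 to 5 rows; each row is the pose to reach, as a shift and turn from the pose commanded when the call began, along the tool's axes at that moment; what a row does not reach only later rows make up. A row lasts 1/12 s, in which the tool goes at most 41.7 mm and 7.16 degrees, less where a joint would pass 70% of its speed; a pose out of reach is approached as far as the arm can. A call with a gripper value outside its range is refused whole. The fingers move at their own pace and stop on an object; "force" is the grip in N (left out, the last holds). Time passes only in rows, so rows that repeat a pose let the fingers close. It gives the time, the measured TCP pose, the force and the opening at its end, in the units of the state.
- env.get_state(): the state, without advancing time (a new reading comes with each control period).
- env.grab_frame(name): name is "scene" or "top" or "wrist"; returns (picture, depth): 420x560x3 uint8, red, green, blue; 420x560 float32, m along the optical axis (not along the pixel's ray), 0 where there is no reading.
- env.camera_model(name): a dict with "camera_matrix" (3x3 intrinsics, pixels), "xyz" and "orientation" of the camera in the world; the wrist camera has in their place "tool_from_camera" (4x4, takes a point from camera to tool coordinates, whose origin is the TCP and whose axes are the tool frame's). Camera axes: x right, y up, looking along -z (the intrinsics and any distortion apply to the point x, -y, -z); pixel columns grow to the right and rows downward; lengths in m; the calibration is good to about 2 mm. The wrist camera is an equidistant fisheye: a pixel r from the principal point sees the ray r / f radians off the axis. A picture is of the moment at which its call begins: read the wrist's pose just before it. camera_model takes no time and is no camera call.
- env.hand_in(): hands the job in, once; it reports no verdict.
Trained networks look in the newest picture that a camera, given by its name, has taken for a name from the list of things; names that differ only in an ending like _2 or _b are one class to them, and where a whole thing is asked for, a point or a joint stands for the part that bears it (a point fixed in the world has none). Each returns a list of dicts, best first, with "confidence" (0 to 1); they miss things now and then, are a little off and sometimes report something else, mostly with a low value. They report only what shows in the picture. A call takes as long as a camera call. They do not tell look-alikes from the thing itself.
- env.find_in(camera, query): "extent" ([left, top, right, bottom] in pixels, round what is visible of it).
- env.regions_of(camera, query): "pixels" (420x560 bool, what is visible of it) and "extent" ([left, top, right, bottom] in pixels, round what is visible of it).
- env.pinpoint(camera, query): "point" ([column, row] in pixels: a listed point, or the origin of a listed thing).
The state is a dict: "time": time; "joint_positions": joint angles; "joint_velocities": joint speeds; "joint_torque": joint torques, N m; "tcp_pos": TCP position; "ee_rot": TCP orientation; "force": force on the tool from outside, world axes, zero at the start; "moment": the same for the moment, N m; "finger_gap": opening from 0.0 (shut) to 1.0 (fully open).
Only numpy, scipy, OpenCV 4.12 (cv2) and the standard library are available. Lean on these libraries where they do the work, as an engineer would, in place of code of your own. Each camera call takes 0.05 s, during which the arm holds its last target. There are 200 camera calls.

## Working session

There is one attempt and no reset: what is moved stays moved. The work goes in short steps, Python scripts to look and compute and a tool call to move; the robot and the scene stay as the last step left them, time stands still between calls to the robot, and variables do not carry over. Pictures are saved under pics/ and viewed, about 8 in all and at most 12, crops included, and the job is handed in when it is done.

Besides the shell and the picture viewer there is one more tool, called as name(argument=value, ...), one argument or row to a line, values as JSON. arm_command: Moves the arm, as the interface text tells. Its arguments: {"type":"object","properties":{"targets":{"type":"array","items":{"type":"object","properties":{"hand":{"type":"number"},"linear":{"type":"array","items":{"type":"number"}},"rot":{"type":"array","items":{"type":"number"}}}}},"force":{"type":"number"}},"required":["targets"]}

```bash
mkdir -p pics; ls; cat > h.py <<'E'
import numpy as np, cv2
from rig import env
def snap(n):
    im,d=env.grab_frame(n); return im,d
def cam(n):
    m=env.camera_model(n); K=np.array(m["camera_matrix"])
    return m,K
def px2w(n,d,u,v,r=1):
    m,K=cam(n); u,v=float(u),float(v)
    p=d[int(v)-r:int(v)+r+1,int(u)-r:int(u)+r+1]; p=p[p>0]; z=np.median(p)
    c=np.array([(u-K[0,2])/K[0,0]*z,-(v-K[1,2])/K[1,1]*z,-z])
    return np.array(m["orientation"])@c+np.array(m["xyz"])
def plane(n,u,v,h):
    m,K=cam(n); c=np.array([(u-K[0,2])/K[0,0],-(v-K[1,2])/K[1,1],-1.])
    r=np.array(m["orientation"])@c; o=np.array(m["xyz"]); return o+r*(h-o[2])/r[2]
def cloud(n,d):
    m,K=cam(n); v,u=np.mgrid[:420,:560]
    c=np.stack([(u-K[0,2])/K[0,0]*d,-(v-K[1,2])/K[1,1]*d,-d],-1)
    return c@np.array(m["orientation"]).T+np.array(m["xyz"])
E
python3 - <<'E'
from h import *
for n in ["scene","top"]:
    im,d=snap(n); cv2.imwrite(f"pics/{n}.png",im[:,:,::-1]); np.save(f"{n}.npy",d)
    m,K=cam(n); print(n,K.tolist(),m["xyz"],[k for k in m])
    for q in ["projector","wedge_center","wedge_toe","wedge_spot","check_corner","can_center","coaster","shutter_tab","eraser_center","cup","bottle","phone","remote","marker","mouse"]:
        for r in env.pinpoint(n,q)[:3]:
            p=r["point"]
            try: w=px2w(n,d,*p).round(3)
            except Exception as e: w=None
            print(q,np.round(p),round(r["confidence"],2),w)
s=env.get_state(); print(s["time"],s["force"])
E
```

```text
pics
scene [[398.08855009018095, 0.0, 284.97482739510474], [0.0, 398.08855009018095, 206.858531171373], [0.0, 0.0, 1.0]] [ 1.13569637 -0.27853254  0.97327432] ['camera_matrix', 'xyz', 'orientation']
projector [248. 265.] 0.85 [ 0.632 -0.154  0.115]
wedge_center [241. 197.] 0.87 [ 0.335 -0.076  0.019]
wedge_center [347. 194.] 0.82 [0.457 0.238 0.024]
wedge_toe [340. 175.] 0.92 [ 0.356  0.269 -0.   ]
wedge_toe [239. 218.] 0.79 [ 0.482 -0.125  0.111]
wedge_toe [314. 157.] 0.62 [0.246 0.223 0.001]
wedge_spot [221. 274.] 0.52 [ 0.632 -0.224  0.116]
check_corner [221. 274.] 0.7 [ 0.632 -0.223  0.117]
can_center [226. 229.] 0.88 [ 0.578 -0.183  0.212]
shutter_tab [282. 263.] 0.69 [ 0.666 -0.076  0.126]
shutter_tab [400. 193.] 0.28 [0.507 0.405 0.004]
eraser_center [386. 232.] 0.6 [0.635 0.268 0.028]
eraser_center [341. 174.] 0.29 [0.356 0.272 0.001]
cup [153. 225.] 0.86 [ 0.362 -0.349  0.049]
bottle [133. 320.] 0.61 [ 0.629 -0.453  0.046]
phone [277. 336.] 0.81 [ 0.788 -0.141  0.008]
remote [362. 292.] 0.87 [0.77  0.108 0.018]
remote [346. 197.] 0.63 [0.471 0.225 0.028]
marker [145. 256.] 0
[... 910 characters left out ...]
ster [452. 194.] 0.7 [ 0.59  -0.438  0.083]
shutter_tab [311. 165.] 0.48 [ 0.658 -0.073  0.133]
eraser_center [329. 210.] 0.75 [ 0.547 -0.118  0.114]
eraser_center [184. 181.] 0.59 [0.637 0.268 0.031]
eraser_center [452. 193.] 0.44 [ 0.591 -0.438  0.083]
cup [411. 292.] 0.81 [ 0.343 -0.32   0.112]
cup [454. 192.] 0.72 [ 0.593 -0.438  0.095]
bottle [453. 193.] 0.79 [ 0.591 -0.44   0.083]
phone [335. 130.] 0.92 [ 0.779 -0.147  0.008]
phone [186. 279.] 0.41 [0.368 0.267 0.005]
remote [244. 134.] 0.7 [0.766 0.105 0.019]
marker [430. 254.] 0.82 [ 0.435 -0.401  0.011]
marker [371. 174.] 0.35 [ 0.637 -0.224  0.117]
mouse [130. 287.] 0.61 [0.349 0.413 0.03 ]
1.6 [-1.1068707   0.23363324  0.1927135 ]
```

View pics/top.png

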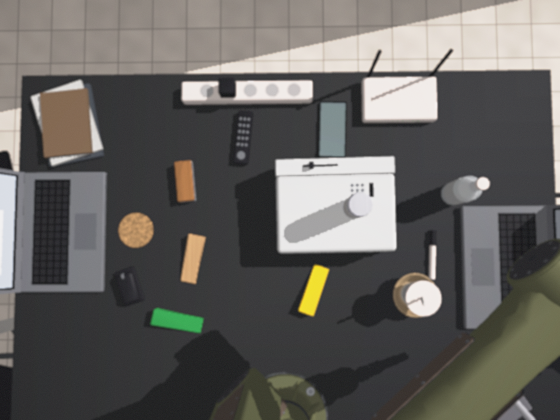

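View pics/scene.png

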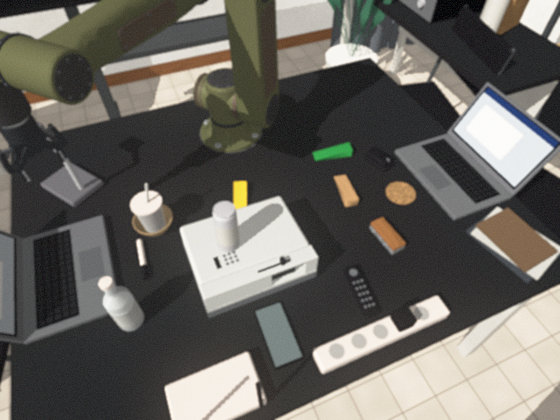

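The top picture shows image up = +x and image left = +y. Wedge candidates: the beech wedge at (192,258), the green one at (177,320), the yellow one at (314,290), and the wood-backed eraser at (185,181). The beech one matches the description. The can is at (358,206), the coaster at (136,230), the shutter tab near (310,165), and the projector's grille side faces +y (left). Next I measure and take a close crop.

```bash
python3 - <<'E'
from h import *
im,_=snap("top"); D=np.load("top.npy"); P=cloud("top",D)
hsv=cv2.cvtColor(im,cv2.COLOR_RGB2HSV)
def rect(mask,name):
    q=P[mask]; r=cv2.minAreaRect((q[:,:2]*1000).astype(np.float32)); print(name,len(q),np.round(r[0],1),np.round(r[1],1),round(r[2],2),"med",np.median(q,0).round(3),"zmax",np.percentile(q[:,2],[5,95]).round(3))
    return q
v,u=np.mgrid[:420,:560]
# wedge
box=(u>175)&(u<212)&(v>225)&(v<292)
wm=box&(hsv[...,1]>60)&(hsv[...,2]>90)
q=rect(wm,"wedge")
c=q[:,:2].mean(0); U,S,V=np.linalg.svd(q[:,:2]-c); a=V[0]; t=(q[:,:2]-c)@a
k=np.polyfit(t,q[:,2],1); 
if k[0]>0:a=-a;t=-t
print("axis to toe",a.round(3),np.degrees(np.arctan2(a[1],a[0])).round(1),"slope",k,"trange",np.percentile(t,[0,1,99,100]).round(3),c.round(4))
for lo in np.arange(-.07,.07,.02):
    s=q[(t>=lo)&(t<lo+.02),2]; print(round(lo,2),len(s),np.median(s).round(4) if len(s) else None,end=' | ')
print()
b=(u>110)&(u<162)&(v>205)&(v<255)&(hsv[...,1]>60)&(hsv[...,2]>80); rect(b,"coaster")
# projector top
reg=(u>265)&(u<405)&(v>150)&(v<262)
q=P[reg]; z=q[:,2]; m=reg&(P[...,2]>.095)&(P[...,2]<.13)
q=P[m]; A=np.c_[q[:,:2],np.ones(len(q))]
w=np.ones(len(q),bool)
for _ in range(5):
    k=np.linalg.lstsq(A[w],q[w,2],rcond=None)[0]; w=abs(A@k-q[:,2])<.004
print("plane",k.round(4),w.sum(),len(q)); 
mm=np.zeros(m.shape,bool); mm[m]=w; rect(mm,"proj")
n=np.r_[-k[:2],1]; print("normal",n.round(4))
can=reg&(P[...,2]>.21); rect(can,"can top"); q=P[can]; t=q[q[:,2]>np.percentile(q[:,2],60)]; print(t.mean(0),t[:,2].max())
cc,R=cv2.minEnclosingCircle((P[can&(P[...,2]>.235)][:,:2]*1000).astype(np.float32)); print("can circ",cc,R)
# scene view of can / wedge crops
s,_=snap("scene"); DS=np.load("scene.npy"); Q=cloud("scene",DS)
cs=(Q[...,2]>.15)&(Q[...,2]<.30)&(abs(Q[...,0]-.55)<.12)&(abs(Q[...,1]+.17)<.08); q=Q[cs]; print("can scene",np.percentile(q,[1,50,99],0).round(3))
A1=cv2.resize(im[140:300,165:325],(480,480),interpolation=2);A2=cv2.resize(im[140:260,265:405],(0,0),fx=2.6,fy=2.6,interpolation=2)
W=np.zeros((480,800,3),np.uint8);W[:,:480]=A1;h=A2[:480,:320];W[:h.shape[0],480:480+h.shape[1]]=h
cv2.imwrite("pics/crop1.png",W[:,:,::-1])
s=env.get_state();print(s["ee_rot"].round(3) if hasattr(s["ee_rot"],"round") else s["ee_rot"],s["tcp_pos"])
E
```

```text
wedge 885 [407.4 132.1] [292.5 137.3] 81.55 med [0.428 0.248 0.014] zmax [-0.001  0.029]
axis to toe [-0.943  0.332] 160.6 slope [-0.63066101  0.02094474] trange [-0.115 -0.065  0.069  0.072] [0.4265 0.2466]
-0.07 106 0.0277 | -0.05 139 0.0239 | -0.03 133 0.0211 | -0.01 130 0.0167 | 0.01 123 0.0123 | 0.03 126 0.0087 | 0.05 117 0.005 | 0.07 6 -0.0003 | 
coaster 1046 [504.2 218.9] [483.8  97.7] 89.65 med [0.504 0.41  0.004] zmax [-0.001  0.008]
plane [ 0.0369 -0.0296  0.0904] 9513 10465
proj 9513 [ 562.3 -133.8] [235.6 297.8] 0.62 med [ 0.562 -0.128  0.115] zmax [0.108 0.122]
normal [-0.0369  0.0296  1.    ]
can top 575 [ 519.3 -105.9] [ 54.1 204.7] 23.39 med [ 0.546 -0.17   0.251] zmax [0.232 1.22 ]
[ 0.52925241 -0.14050849  0.48408414] 1.220105949747915
can circ (507.79766845703125, -110.84986877441406) 103.35184478759766
can scene [[ 0.526 -0.205  0.151]
 [ 0.568 -0.18   0.225]
 [ 0.579 -0.151  0.254]]
[[-0.407  0.914 -0.   ]
 [ 0.914  0.407  0.   ]
 [ 0.    -0.    -1.   ]] [ 0.24398174 -0.54812033  0.23125443]
```

View pics/crop1.png

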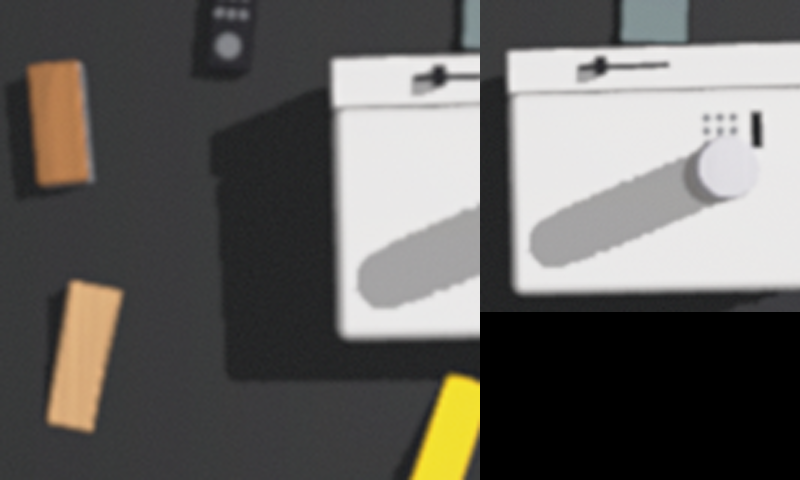

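The crop shows the beech wedge at crop (85,355), with its depth falling from 28 mm at the upper (+x) end to 4 mm at the toe. The eraser, at (60,122), is parallel-sided. The shutter tab is at about (598,67). Next I refine the poses with the outliers removed.

```bash
python3 - <<'E'
from h import *
im=cv2.imread("pics/top.png")[:,:,::-1]; D=np.load("top.npy"); P=cloud("top",D)
hsv=cv2.cvtColor(np.ascontiguousarray(im),cv2.COLOR_RGB2HSV); v,u=np.mgrid[:420,:560]
ok=(D>0)&(P[...,2]<.4)
def big(m):
    n,l,s,_=cv2.connectedComponentsWithStats(m.astype(np.uint8)); return l==1+np.argmax(s[1:,4])
def rect(m,name):
    r=cv2.minAreaRect((P[m][:,:2]*1000).astype(np.float32)); print(name,m.sum(),np.round(r[0],1),np.round(r[1],1),round(r[2],2)); return cv2.boxPoints(r)
wm=big(ok&(u>175)&(u<212)&(v>225)&(v<292)&(hsv[...,1]>60)&(hsv[...,2]>90)&(P[...,2]>.002)&(abs(P[...,0]-.43)<.1)&(abs(P[...,1]-.25)<.08))
print(rect(wm,"wedge").round(1).tolist())
q=P[wm]
b=big((D>0)&(u>110)&(u<162)&(v>205)&(v<255)&(hsv[...,1]>60)&(hsv[...,2]>80)&(P[...,0]>.42)&(P[...,0]<.56)); rect(b,"coaster"); 
# same with plane z=.004 pixel center
uu,vv=u[b],v[b]; print("coaster plane", plane("top",(uu.min()+uu.max())/2,(vv.min()+vv.max())/2,.004).round(4))
can=big(ok&(P[...,2]>.225)&(u>330)&(u<385)); rect(can,"can"); t=P[can]; print(np.percentile(t,[2,50,98],0).round(4)); 
uu,vv=u[can],v[can]; print("can plane",plane("top",(uu.min()+uu.max())/2,(vv.min()+vv.max())/2,np.median(t[:,2])).round(4),uu.min(),uu.max(),vv.min(),vv.max())
pl=np.array([.0369,-.0296,.0904])
pr=big(ok&(u>265)&(u<405)&(v>150)&(v<262)&(abs(P[...,0]*pl[0]+P[...,1]*pl[1]+pl[2]-P[...,2])<.006)); bx=rect(pr,"proj"); print(bx.round(1).tolist())
t=P[pr]
for y0 in np.arange(-.26,0.01,.04):
    s=t[(abs(t[:,1]-y0)<.01)]; print(round(y0,2),s[:,0].min().round(4),s[:,0].max().round(4),end=" | ")
print()
for x0 in np.arange(.46,.68,.04):
    s=t[(abs(t[:,0]-x0)<.01)]; print(round(x0,2),s[:,1].min().round(4),s[:,1].max().round(4),end=" | ")
print()
# tab: dark pixels on top
dk=big((u>295)&(u<325)&(v>158)&(v<175)&(hsv[...,2]<90)); print("dark",u[dk].min(),u[dk].max(),v[dk].min(),v[dk].max())
tb=(u>295)&(u<330)&(v>158)&(v<175)&ok; qq=P[tb]; hh=qq[:,2]-(qq[:,:2]@pl[:2]+pl[2]); s=qq[hh>.008]; print("tab hi",len(s),s.min(0).round(4),s.max(0).round(4),s.mean(0).round(4))
E
```

```text
wedge 756 [425.1 250.7] [ 48.4 135.1] 79.17
[[354.20001220703125, 239.60000610351562], [486.8999938964844, 214.1999969482422], [496.0, 261.79998779296875], [363.29998779296875, 287.1000061035156]]
coaster 1040 [505.4 410.5] [100.6  97.7] 89.77
coaster plane [0.5051 0.4093 0.004 ]
can 499 [ 548.7 -175.5] [53.6 51.8] 44.7
[[ 0.5249 -0.1989  0.2348]
 [ 0.5485 -0.1743  0.2507]
 [ 0.5729 -0.1504  0.2545]]
can plane [ 0.5485 -0.1735  0.2507] 347 372 192 216
proj 10171 [ 562.3 -134.5] [237.2 297.1] 0.67
[[442.0, 12.699999809265137], [445.3999938964844, -284.3999938964844], [682.5999755859375, -281.6000061035156], [679.0999755859375, 15.399999618530273]]
-0.26 0.4463 0.6824 | -0.22 0.4464 0.6801 | -0.18 0.4441 0.6806 | -0.14 0.4442 0.6787 | -0.1 0.4444 0.6792 | -0.06 0.4445 0.6771 | -0.02 0.4447 0.6777 | 
0.46 -0.2824 0.0107 | 0.5 -0.2827 0.0131 | 0.54 -0.2809 0.0129 | 0.58 -0.281 0.0127 | 0.62 -0.2791 0.0125 | 0.66 -0.2819 0.0149 | 
dark 304 313 163 167
tab hi 39 [ 0.651  -0.0783  0.1254] [ 0.6691 -0.068   0.138 ] [ 0.6596 -0.0731  0.1327]
```

```bash
cat > plan.py <<'E'
# usage: plan.py x y z yaw_deg [tx ty]  -> tool-frame linear & rot (6deg units) from measured pose; tx,ty world tilt rotvec
import sys; from h import *; from scipy.spatial.transform import Rotation as R
a=[float(v) for v in sys.argv[1:]]; s=env.get_state(); p=np.array(s["tcp_pos"]); R0=np.array(s["ee_rot"])
y=np.radians(a[3]); T=np.array([[np.cos(y),np.sin(y),0],[np.sin(y),-np.cos(y),0],[0,0,-1]])
if len(a)>4: T=R.from_rotvec([a[4],a[5],0]).as_matrix()@T
print("lin",(R0.T@(np.array(a[:3])-p)).round(4).tolist(),"rot",(np.degrees(R.from_matrix(R0.T@T).as_rotvec())/6).round(2).tolist())
print("t",round(s["time"],2),"p",p.round(4),"F",np.round(s["force"],1),"gap",round(s["finger_gap"],3),"q",np.round(s["joint_positions"],2))
E
sed -n 1,3p plan.py >/dev/null
```

arm_command(
  targets=[
    {"hand": -1,"linear": [0,0,-0.09],"rot": [0,0,0]},
    {"hand": -1,"linear": [0,0,-0.09],"rot": [0,0,0]},
    {"hand": -1,"linear": [0.216,0.432,-0.09],"rot": [0,0,-11]},
    {"hand": -1,"linear": [0.216,0.432,-0.09],"rot": [0,0,-11]},
    {"hand": -1,"linear": [0.216,0.432,-0.09],"rot": [0,0,-11]},
  ],
)

```text
time: 2.12
tcp_pos: [0.324, -0.4508, 0.317]
ee_rot: [[-0.716, 0.698, 0.001], [0.698, 0.716, -0.001], [-0.001, 0.001, -1.0]]
force: [1.7, -0.4, -0.4]
finger_gap: 1.003
```

```bash
python3 plan.py 0.5505 -0.1755 0.32 180 -0.03 -0.037
```

```text
lin [0.0301, 0.3553, -0.0028] rot [0.14, -0.43, -7.38]
t 2.12 p [ 0.324  -0.4508  0.317 ] F [ 1.7 -0.4 -0.4] gap 1.003 q [-0.59 -0.05  0.15 -0.   -1.77 -0.19]
```

arm_command(
  targets=[
    {"hand": -1,"linear": [0.03,0.355,-0.003],"rot": [0.14,-0.43,-7.38]},
    {"hand": -1,"linear": [0.03,0.355,-0.003],"rot": [0.14,-0.43,-7.38]},
    {"hand": -1,"linear": [0.03,0.355,-0.003],"rot": [0.14,-0.43,-7.38]},
    {"hand": -1,"linear": [0.03,0.355,-0.003],"rot": [0.14,-0.43,-7.38]},
    {"hand": -1,"linear": [0.03,0.355,-0.003],"rot": [0.14,-0.43,-7.38]},
  ],
)

```text
time: 2.53
tcp_pos: [0.4573, -0.2894, 0.3185]
ee_rot: [[-0.989, 0.147, 0.028], [0.146, 0.989, -0.027], [-0.032, -0.022, -0.999]]
force: [1.5, -0.7, 0.8]
finger_gap: 0.994
```

```bash
python3 plan.py 0.5505 -0.1755 0.32 180 -0.03 -0.037
```

```text
lin [-0.0756, 0.1263, -0.0019] rot [0.02, -0.09, -1.4]
t 2.53 p [ 0.4573 -0.2894  0.3185] F [ 1.5 -0.7  0.8] gap 0.994 q [-0.18 -0.12  0.08  0.02 -1.74  0.04]
```

arm_command(
  targets=[
    {"hand": -1,"linear": [-0.076,0.126,-0.002],"rot": [0.02,-0.09,-1.4]},
    {"hand": -1,"linear": [-0.076,0.126,-0.002],"rot": [0.02,-0.09,-1.4]},
    {"hand": -1,"linear": [-0.076,0.126,-0.002],"rot": [0.02,-0.09,-1.4]},
    {"hand": -1,"linear": [-0.076,0.126,-0.002],"rot": [0.02,-0.09,-1.4]},
    {"hand": -1,"linear": [-0.076,0.126,-0.002],"rot": [0.02,-0.09,-1.4]},
  ],
)

```text
time: 2.95
tcp_pos: [0.5529, -0.1746, 0.318]
ee_rot: [[-0.999, 0.002, 0.034], [0.001, 1.0, -0.028], [-0.034, -0.028, -0.999]]
force: [-0.5, -0.9, -0.9]
finger_gap: 0.999
```

```bash
python3 plan.py 0.5505 -0.1755 0.32 180 -0.03 -0.037;  python3 plan.py 0.5505 -0.1755 0.197 180 -0.03 -0.037
```

```text
lin [0.0023, -0.0009, -0.002] rot [0.02, -0.03, -0.02]
t 2.95 p [ 0.5529 -0.1746  0.318 ] F [-0.5 -0.9 -0.9] gap 0.999 q [ 0.06 -0.02  0.17  0.03 -1.73 -0.06]
lin [0.0065, 0.0025, 0.1209] rot [0.02, -0.03, -0.02]
t 2.95 p [ 0.5529 -0.1746  0.318 ] F [-0.5 -0.9 -0.9] gap 0.999 q [ 0.06 -0.02  0.17  0.03 -1.73 -0.06]
```

arm_command(
  targets=[
    {"hand": -1,"linear": [0.006,0.0025,0.121],"rot": [0,0,0]},
    {"hand": -1,"linear": [0.006,0.0025,0.121],"rot": [0,0,0]},
    {"hand": -1,"linear": [0.006,0.0025,0.121],"rot": [0,0,0]},
    {"hand": -1,"linear": [0.006,0.0025,0.121],"rot": [0,0,0]},
    {"hand": -1,"linear": [0.006,0.0025,0.121],"rot": [0,0,0]},
  ],
)

```text
time: 3.37
tcp_pos: [0.548, -0.1798, 0.1976]
ee_rot: [[-0.999, 0.007, 0.032], [0.006, 1.0, -0.03], [-0.032, -0.03, -0.999]]
force: [0.7, -0.1, 1.6]
finger_gap: 1.0
```

```bash
python3 plan.py 0.5505 -0.1755 0.197 180 -0.03 -0.037; python3 - <<'E'
from h import *
s,d=snap("wrist"); t,_=snap("scene")
W=np.zeros((420,800,3),np.uint8); W[:,:560]=s; c=cv2.resize(t[180:300,170:250],(240,360)); W[:360,560:]=c
cv2.imwrite("pics/w1.png",W[:,:,::-1])
E
```

```text
lin [-0.0024, 0.0043, 0.0005] rot [-0.0, -0.05, -0.06]
t 3.37 p [ 0.548  -0.1798  0.1976] F [ 0.7 -0.1  1.6] gap 1.0 q [ 0.05 -0.06 -0.09  0.03 -1.51 -0.06]
```

View pics/w1.png

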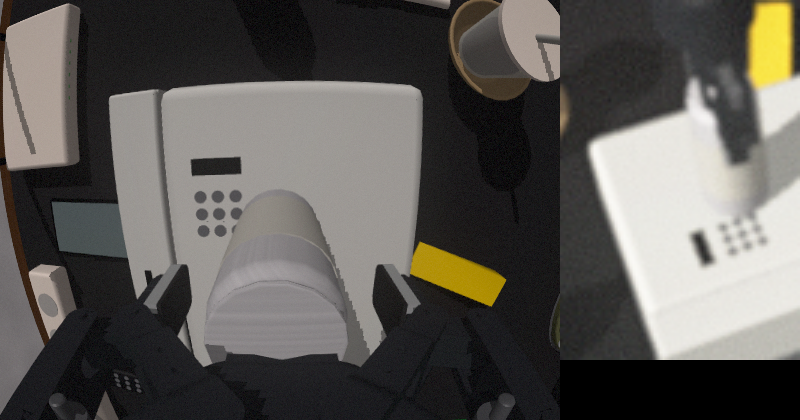

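The wrist picture shows the can at column 277, centred between the pads (columns 175 and 390). Now I close the gripper.

arm_command(
  targets=[
    {"hand": -1,"linear": [-0.002,0.003,0],"rot": [0,0,0]},
    {"hand": 1,"linear": [-0.002,0.003,0],"rot": [0,0,0]},
    {"hand": 1,"linear": [-0.002,0.003,0],"rot": [0,0,0]},
    {"hand": 1,"linear": [-0.002,0.003,0],"rot": [0,0,0]},
    {"hand": 1,"linear": [-0.002,0.003,0],"rot": [0,0,0]},
  ],
  force=30,
)

```text
time: 3.88
tcp_pos: [0.5515, -0.1765, 0.2]
ee_rot: [[-0.999, 0.007, 0.038], [0.006, 1.0, -0.03], [-0.038, -0.03, -0.999]]
force: [-1.4, 0.5, 4.8]
finger_gap: 0.645
```

arm_command(
  targets=[
    {"hand": 1,"linear": [0,0,0],"rot": [0,0,0]},
    {"hand": 1,"linear": [0,0,0],"rot": [0,0,0]},
    {"hand": 1,"linear": [0,0,0],"rot": [0,0,0]},
  ],
)

```text
time: 4.13
tcp_pos: [0.5515, -0.1765, 0.2]
ee_rot: [[-0.999, 0.007, 0.038], [0.006, 1.0, -0.03], [-0.038, -0.03, -0.999]]
force: [-1.4, 1.7, 5.9]
finger_gap: 0.646
```

```bash
python3 plan.py 0.548 -0.176 0.30 180
```

```text
lin [-0.0003, -0.0024, -0.1001] rot [-0.28, 0.37, -0.06]
t 4.13 p [ 0.5515 -0.1765  0.2   ] F [-1.4  1.7  5.9] gap 0.646 q [ 0.06 -0.06 -0.08  0.03 -1.51 -0.06]
```

arm_command(
  targets=[
    {"hand": 1,"linear": [0,0,-0.03],"rot": [0,0,0]},
    {"hand": 1,"linear": [0,-0.002,-0.1],"rot": [-0.28,0.37,-0.06]},
    {"hand": 1,"linear": [0,-0.002,-0.1],"rot": [-0.28,0.37,-0.06]},
    {"hand": 1,"linear": [0.046,0.584,-0.1],"rot": [-0.28,0.37,-0.06]},
    {"hand": 1,"linear": [0.046,0.584,-0.1],"rot": [-0.28,0.37,-0.06]},
  ],
)

```text
time: 4.55
tcp_pos: [0.542, -0.0928, 0.2971]
ee_rot: [[-1.0, 0.005, -0.0], [0.005, 1.0, 0.001], [0.0, 0.001, -1.0]]
force: [0.8, 1.3, -2.7]
finger_gap: 0.645
```

```bash
python3 plan.py 0.505 0.41 0.2 180
```

```text
lin [0.0394, 0.5026, 0.0975] rot [0.01, -0.0, -0.05]
t 4.55 p [ 0.542  -0.0928  0.2971] F [ 0.8  1.3 -2.7] gap 0.645 q [ 0.2  -0.08  0.09 -0.   -1.74 -0.2 ]
```

arm_command(
  targets=[
    {"hand": 1,"linear": [0.039,0.5,0],"rot": [0,0,0]},
    {"hand": 1,"linear": [0.039,0.5,0],"rot": [0,0,0]},
    {"hand": 1,"linear": [0.039,0.5,0],"rot": [0,0,0]},
    {"hand": 1,"linear": [0.039,0.5,0],"rot": [0,0,0]},
    {"hand": 1,"linear": [0.039,0.5,0],"rot": [0,0,0]},
  ],
)

```text
time: 4.97
tcp_pos: [0.5246, 0.1174, 0.2953]
ee_rot: [[-1.0, 0.0, -0.004], [0.0, 1.0, 0.0], [0.004, 0.0, -1.0]]
force: [1.6, 0.7, -1.0]
finger_gap: 0.647
```

```bash
python3 plan.py 0.505 0.41 0.18 180
```

```text
lin [0.0192, 0.2925, 0.1154] rot [0.0, -0.03, -0.0]
t 4.97 p [0.5246 0.1174 0.2953] F [ 1.6  0.7 -1. ] gap 0.647 q [ 0.59 -0.11  0.06 -0.   -1.74 -0.59]
```

arm_command(
  targets=[
    {"hand": 1,"linear": [0.019,0.292,0.1],"rot": [0,0,0]},
    {"hand": 1,"linear": [0.019,0.292,0.1],"rot": [0,0,0]},
    {"hand": 1,"linear": [0.019,0.292,0.1],"rot": [0,0,0]},
    {"hand": 1,"linear": [0.019,0.292,0.1],"rot": [0,0,0]},
    {"hand": 1,"linear": [0.019,0.292,0.1],"rot": [0,0,0]},
  ],
)

```text
time: 5.38
tcp_pos: [0.5116, 0.3141, 0.2271]
ee_rot: [[-1.0, -0.0, -0.004], [-0.0, 1.0, -0.0], [0.004, -0.0, -1.0]]
force: [1.2, -1.4, -1.5]
finger_gap: 0.648
```

```bash
python3 plan.py 0.505 0.41 0.12 180
```

```text
lin [0.0062, 0.0959, 0.1072] rot [-0.0, -0.04, 0.0]
t 5.38 p [0.5116 0.3141 0.2271] F [ 1.2 -1.4 -1.5] gap 0.648 q [ 0.88  0.04  0.08 -0.   -1.61 -0.88]
```

arm_command(
  targets=[
    {"hand": 1,"linear": [0.006,0.086,0.09],"rot": [0,0,0]},
    {"hand": 1,"linear": [0.006,0.086,0.09],"rot": [0,0,0]},
    {"hand": 1,"linear": [0.006,0.086,0.09],"rot": [0,0,0]},
    {"hand": 1,"linear": [0.006,0.086,0.09],"rot": [0,0,0]},
    {"hand": 1,"linear": [0.006,0.086,0.09],"rot": [0,0,0]},
  ],
)

```text
time: 5.8
tcp_pos: [0.5045, 0.3982, 0.1341]
ee_rot: [[-1.0, -0.002, -0.008], [-0.002, 1.0, -0.005], [0.008, -0.005, -1.0]]
force: [-0.4, -1.1, -0.5]
finger_gap: 0.65
```

```bash
python3 plan.py 0.505 0.41 0.092 180; python3 - <<'E'
from h import *
s,d=snap("wrist"); t,_=snap("scene")
W=np.zeros((420,800,3),np.uint8); W[:,:560]=s; c=cv2.resize(t[120:240,360:440],(240,360)); W[:360,560:]=c
cv2.imwrite("pics/w2.png",W[:,:,::-1])
E
```

```text
lin [-0.0009, 0.012, 0.042] rot [-0.05, -0.07, 0.02]
t 5.8 p [0.5045 0.3982 0.1341] F [-0.4 -1.1 -0.5] gap 0.65 q [ 0.98  0.17  0.05 -0.   -1.46 -0.97]
```

View pics/w2.png

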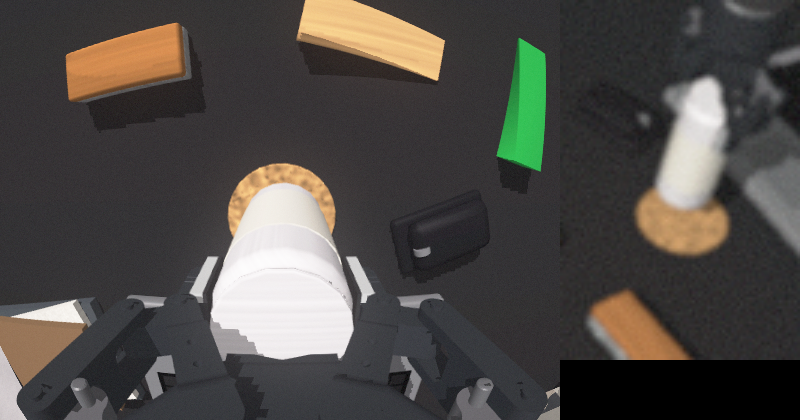

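The can hangs upright over the coaster at wrist (282,215), and the beech wedge is visible at (370,40). I lower the can now.

arm_command(
  targets=[
    {"hand": 1,"linear": [-0.001,0.012,0.035],"rot": [-0.05,-0.07,0]},
    {"hand": 1,"linear": [-0.001,0.012,0.035],"rot": [-0.05,-0.07,0]},
    {"hand": 1,"linear": [-0.001,0.012,0.04],"rot": [-0.05,-0.07,0]},
    {"hand": 1,"linear": [-0.001,0.012,0.042],"rot": [-0.05,-0.07,0]},
    {"hand": 1,"linear": [-0.001,0.012,0.042],"rot": [-0.05,-0.07,0]},
  ],
)

```text
time: 6.32
tcp_pos: [0.5079, 0.4099, 0.0984]
ee_rot: [[-1.0, 0.001, 0.006], [0.001, 1.0, 0.007], [-0.006, 0.007, -1.0]]
force: [0.1, 0.1, -1.0]
finger_gap: 0.65
```

```bash
python3 plan.py 0.505 0.41 0.088 180
```

```text
lin [0.003, 0.0001, 0.0104] rot [0.07, 0.06, -0.01]
t 6.32 p [0.5079 0.4099 0.0984] F [ 0.1  0.1 -1. ] gap 0.65 q [ 0.99  0.19  0.01  0.   -1.38 -0.99]
```

arm_command(
  targets=[
    {"hand": 1,"linear": [0.002,0,0.005],"rot": [0.03,0.03,0]},
    {"hand": 1,"linear": [0.002,0,0.008],"rot": [0.03,0.03,0]},
    {"hand": 1,"linear": [0.002,0,0.008],"rot": [0.03,0.03,0]},
  ],
)

```text
time: 6.57
tcp_pos: [0.5052, 0.4103, 0.089]
ee_rot: [[-1.0, 0.0, 0.002], [0.0, 1.0, 0.003], [-0.002, 0.003, -1.0]]
force: [1.2, -0.1, -0.3]
finger_gap: 0.648
```

arm_command(
  targets=[
    {"hand": 1,"linear": [0,0,0.001],"rot": [0,0,0]},
    {"hand": 1,"linear": [0,0,0.002],"rot": [0,0,0]},
    {"hand": 1,"linear": [0,0,0.002],"rot": [0,0,0]},
  ],
)

```text
time: 6.82
tcp_pos: [0.5053, 0.4106, 0.0888]
ee_rot: [[-1.0, -0.0, 0.003], [-0.0, 1.0, 0.003], [-0.003, 0.003, -1.0]]
force: [-3.4, -1.1, 5.5]
finger_gap: 0.645
```

arm_command(
  targets=[
    {"hand": -1,"linear": [0,0,0],"rot": [0,0,0]},
    {"hand": -1,"linear": [0,0,0],"rot": [0,0,0]},
    {"hand": -1,"linear": [0,0,0],"rot": [0,0,0]},
    {"hand": -1,"linear": [0,0,-0.04],"rot": [0,0,0]},
    {"hand": -1,"linear": [0,0,-0.08],"rot": [0,0,0]},
  ],
)

```text
time: 7.23
tcp_pos: [0.5039, 0.4086, 0.1639]
ee_rot: [[-1.0, 0.0, -0.003], [0.0, 1.0, -0.003], [0.003, -0.003, -1.0]]
force: [1.4, 1.6, 1.9]
finger_gap: 1.001
```

arm_command(
  targets=[
    {"hand": -1,"linear": [0,0,-0.06],"rot": [0,0,0]},
    {"hand": -1,"linear": [0,0,-0.06],"rot": [0,0,0]},
    {"hand": -1,"linear": [0.03,-0.16,-0.06],"rot": [0,0,16.8]},
    {"hand": -1,"linear": [0.03,-0.16,-0.06],"rot": [0,0,16.8]},
    {"hand": -1,"linear": [0.03,-0.16,-0.06],"rot": [0,0,16.8]},
  ],
)

```text
time: 7.65
tcp_pos: [0.4815, 0.286, 0.2256]
ee_rot: [[-0.929, 0.371, 0.001], [0.371, 0.929, 0.002], [-0.0, 0.002, -1.0]]
force: [0.7, -0.5, 1.0]
finger_gap: 1.001
```

```bash
python3 - <<'E'
from h import *
im,D=snap("top"); P=cloud("top",D)
v,u=np.mgrid[:420,:560]
m=(P[...,2]>.05)&(P[...,2]<.16)&(D>0)&(abs(P[...,0]-.505)<.06)&(abs(P[...,1]-.41)<.06)
q=P[m]; print("can?",len(q),np.percentile(q,[2,50,98],0).round(3) if len(q) else 0)
S,DS=snap("scene"); Q=cloud("scene",DS); m=(Q[...,2]>.01)&(DS>0)&(Q[...,2]<.2)&(abs(Q[...,0]-.505)<.06)&(abs(Q[...,1]-.41)<.05)
q=Q[m]; print("scene can",len(q),np.percentile(q,[2,50,98],0).round(3))
E
python3 plan.py 0.463 0.2435 0.15 79.2
```

```text
can? 0 0
scene can 728 [[0.485 0.38  0.013]
 [0.518 0.394 0.098]
 [0.533 0.427 0.141]]
lin [0.0026, -0.0438, 0.0774] rot [0.04, -0.01, 13.15]
t 7.75 p [0.4816 0.2829 0.2276] F [1.  0.4 0.1] gap 0.997 q [ 0.89 -0.07 -0.04  0.   -1.61 -1.27]
```

arm_command(
  targets=[
    {"hand": -1,"linear": [0.02,-0.04,0.02],"rot": [0,0,13.15]},
    {"hand": -1,"linear": [0.02,-0.04,0.02],"rot": [0,0,13.15]},
    {"hand": -1,"linear": [0.02,-0.04,0.02],"rot": [0,0,13.15]},
    {"hand": -1,"linear": [0.02,-0.04,0.02],"rot": [0,0,13.15]},
    {"hand": -1,"linear": [0.02,-0.04,0.02],"rot": [0,0,13.15]},
  ],
)

```text
time: 8.17
tcp_pos: [0.4486, 0.2572, 0.2061]
ee_rot: [[-0.535, 0.845, 0.002], [0.845, 0.535, 0.002], [0.001, 0.003, -1.0]]
force: [0.1, 1.0, -0.1]
finger_gap: 0.999
```

arm_command(
  targets=[
    {"hand": -1,"linear": [0,0,0],"rot": [0,0,6.7]},
    {"hand": -1,"linear": [0,0,0],"rot": [0,0,6.7]},
    {"hand": -1,"linear": [0,0,0],"rot": [0,0,6.7]},
    {"hand": -1,"linear": [0,0,0],"rot": [0,0,6.7]},
    {"hand": -1,"linear": [0,0,0],"rot": [0,0,6.7]},
  ],
)

```text
time: 8.58
tcp_pos: [0.4487, 0.2574, 0.206]
ee_rot: [[0.06, 0.998, 0.001], [0.998, -0.06, 0.002], [0.002, 0.001, -1.0]]
force: [0.7, -0.9, 0.4]
finger_gap: 0.998
```

```bash
cat >> h.py <<'E'
def wcloud(d):
    m=env.camera_model("wrist"); K=np.array(m["camera_matrix"]); s=env.get_state()
    v,u=np.mgrid[:420,:560]; x=(u-K[0,2])/K[0,0]; y=(v-K[1,2])/K[1,1]; th=np.hypot(x,y)+1e-9; k=np.tan(th)/th
    c=np.stack([x*k*d,-y*k*d,-d,np.ones_like(d)],-1)@np.array(m["tool_from_camera"]).T
    return c[...,:3]@np.array(s["ee_rot"]).T+np.array(s["tcp_pos"])
def wedge(im,P,ok):
    hsv=cv2.cvtColor(im,cv2.COLOR_RGB2HSV)
    m=ok&(hsv[...,1]>60)&(hsv[...,2]>90)&(hsv[...,0]>8)&(hsv[...,0]<24)&(P[...,2]>-.01)
    n,l,s,_=cv2.connectedComponentsWithStats(m.astype(np.uint8))
    for i in range(1,n):
        if s[i,4]>800:
            q=P[l==i]; r=cv2.minAreaRect((q[:,:2]*1000).astype(np.float32)); print(s[i],np.round(r[0],1),np.round(r[1],1),round(r[2],1),"z",np.percentile(q[:,2],[3,97]).round(3))
E
python3 plan.py 0.4447 0.247 0.15 79.2; python3 - <<'E'
from h import *
im,d=snap("wrist"); P=wcloud(d); wedge(im,P,(d>0)&(np.hypot(P[...,0]-.44,P[...,1]-.25)<.15))
cv2.imwrite("pics/w3.png",im[:,:,::-1])
E
```

```text
lin [-0.0108, -0.0035, 0.056] rot [0.01, -0.02, 1.23]
t 8.58 p [0.4487 0.2574 0.206 ] F [ 0.7 -0.9  0.4] gap 0.998 q [ 0.91 -0.19 -0.17 -0.   -1.58 -2.54]
[ 245  100   57  132 5100] [428.7 248.9] [ 45.1 142.8] 78.6 z [0.001 0.03 ]
[375 187  31  59 916] [490.9 377.4] [24. 76.] 67.3 z [0.002 0.006]
```

View pics/w3.png

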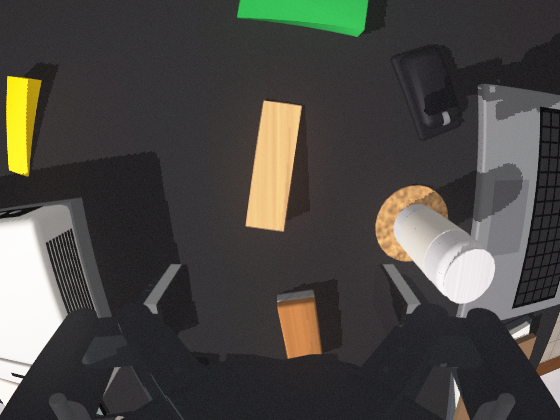

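The beech wedge is at wrist (272,165), clear of everything, with its heel near (265,230) towards +x. The can stands on the coaster.

arm_command(
  targets=[
    {"hand": -1,"linear": [-0.011,-0.001,0.15],"rot": [0,0,1.3]},
    {"hand": -1,"linear": [-0.011,-0.001,0.15],"rot": [0,0,1.3]},
    {"hand": -1,"linear": [-0.011,-0.001,0.15],"rot": [0,0,1.3]},
    {"hand": -1,"linear": [-0.011,-0.001,0.15],"rot": [0,0,1.3]},
    {"hand": -1,"linear": [-0.011,-0.001,0.15],"rot": [0,0,1.3]},
  ],
)

```text
time: 9.05
tcp_pos: [0.4441, 0.2439, 0.0493]
ee_rot: [[0.187, 0.982, -0.007], [0.982, -0.187, -0.004], [-0.006, -0.006, -1.0]]
force: [-1.0, -1.0, -0.8]
finger_gap: 1.001
```

```bash
python3 plan.py 0.4466 0.246 0.005 79; python3 - <<'E'
from h import *
im,d=snap("wrist"); P=wcloud(d); wedge(im,P,(d>0)&(np.hypot(P[...,0]-.44,P[...,1]-.25)<.15))
E
```

```text
lin [0.0028, 0.0024, 0.0442] rot [-0.06, 0.05, 0.03]
t 9.05 p [0.4441 0.2439 0.0493] F [-1.  -1.  -0.8] gap 1.001 q [ 0.9  -0.15 -0.43 -0.   -1.3  -2.66]
[  249    94    76   229 15338] [436.1 249.7] [ 48.3 153.1] 78.5 z [0.009 0.034]
[ 456  214   43   91 1766] [491.1 378.1] [24.  73.3] 68.7 z [0.007 0.011]
```

arm_command(
  targets=[
    {"hand": -1,"linear": [0.002,0.002,0.03],"rot": [0,0,0]},
    {"hand": -1,"linear": [0.002,0.002,0.043],"rot": [0,0,0]},
    {"hand": -1,"linear": [0.002,0.002,0.043],"rot": [0,0,0]},
    {"hand": -1,"linear": [0.002,0.002,0.043],"rot": [0,0,0]},
  ],
)

```text
time: 9.43
tcp_pos: [0.4507, 0.2491, 0.0154]
ee_rot: [[0.188, 0.982, 0.004], [0.982, -0.188, 0.003], [0.004, 0.003, -1.0]]
force: [-0.1, -0.3, 0.9]
finger_gap: 1.0
```

arm_command(
  targets=[
    {"hand": 1,"linear": [0,0,0],"rot": [0,0,0]},
    {"hand": 1,"linear": [0,0,0],"rot": [0,0,0]},
    {"hand": 1,"linear": [0,0,0],"rot": [0,0,0]},
    {"hand": 1,"linear": [0,0,0],"rot": [0,0,0]},
    {"hand": 1,"linear": [0,0,0],"rot": [0,0,0]},
  ],
)

```text
time: 9.85
tcp_pos: [0.4503, 0.2488, 0.0145]
ee_rot: [[0.189, 0.982, 0.003], [0.982, -0.189, 0.003], [0.004, 0.002, -1.0]]
force: [-1.0, -0.1, 4.9]
finger_gap: 0.455
```

The grip sits too high, with the tips at z 14 mm. I'll reopen, lower and regrip.

arm_command(
  targets=[
    {"hand": -0.4,"linear": [0,0,0],"rot": [0,0,0]},
    {"hand": -0.4,"linear": [0,0,0],"rot": [0,0,0]},
    {"hand": -0.4,"linear": [0.0,-0.003,0.009],"rot": [0,0,0]},
    {"hand": -0.4,"linear": [0.0,-0.003,0.009],"rot": [0,0,0]},
    {"hand": -0.4,"linear": [0.0,-0.003,0.009],"rot": [0,0,0]},
  ],
)

```text
time: 10.27
tcp_pos: [0.446, 0.2483, 0.0029]
ee_rot: [[0.189, 0.982, -0.0], [0.982, -0.189, 0.001], [0.001, -0.0, -1.0]]
force: [0.1, -0.0, -1.1]
finger_gap: 0.7
```

arm_command(
  targets=[
    {"hand": 1,"linear": [0,0,0],"rot": [0,0,0]},
    {"hand": 1,"linear": [0,0,0],"rot": [0,0,0]},
    {"hand": 1,"linear": [0,0,0],"rot": [0,0,0]},
    {"hand": 1,"linear": [0,0,0],"rot": [0,0,0]},
    {"hand": 1,"linear": [0,0,0],"rot": [0,0,0]},
  ],
  force=40,
)

```text
time: 10.68
tcp_pos: [0.4468, 0.249, 0.0043]
ee_rot: [[0.189, 0.982, 0.002], [0.982, -0.189, 0.003], [0.003, 0.001, -1.0]]
force: [-0.7, 0.1, 2.0]
finger_gap: 0.457
```

arm_command(
  targets=[
    {"hand": 1,"linear": [0,0,-0.03],"rot": [0,0,0]},
    {"hand": 1,"linear": [0,0,-0.06],"rot": [0,0,0]},
    {"hand": 1,"linear": [0,0,-0.06],"rot": [0,0,-16.9]},
    {"hand": 1,"linear": [0,0,-0.06],"rot": [0,0,-16.9]},
    {"hand": 1,"linear": [0,0,-0.06],"rot": [0,0,-16.9]},
  ],
)

```text
time: 11.1
tcp_pos: [0.4466, 0.2489, 0.0645]
ee_rot: [[-0.189, 0.982, 0.002], [0.982, 0.189, 0.003], [0.003, 0.002, -1.0]]
force: [-0.2, -0.5, -1.1]
finger_gap: 0.459
```

```bash
python3 plan.py 0.5176 0.145 0.065 180.7
```

```text
lin [-0.1155, 0.05, -0.0008] rot [0.04, -0.01, -13.3]
t 11.1 p [0.4466 0.2489 0.0645] F [-0.2 -0.5 -1.1] gap 0.459 q [ 0.9  -0.16 -0.41 -0.   -1.32 -2.28]
```

arm_command(
  targets=[
    {"hand": 1,"linear": [0,0,0],"rot": [0,0,-12.9]},
    {"hand": 1,"linear": [0,0,0],"rot": [0,0,-12.9]},
    {"hand": 1,"linear": [-0.115,0.05,0],"rot": [0,0,-12.9]},
    {"hand": 1,"linear": [-0.115,0.05,0],"rot": [0,0,-12.9]},
    {"hand": 1,"linear": [-0.115,0.05,0],"rot": [0,0,-12.9]},
  ],
)

```text
time: 11.52
tcp_pos: [0.5082, 0.1579, 0.0639]
ee_rot: [[-0.696, 0.718, 0.001], [0.718, 0.696, 0.003], [0.001, 0.003, -1.0]]
force: [0.2, 0.7, -1.5]
finger_gap: 0.456
```

```bash
python3 plan.py 0.5176 0.145 0.065 180.7
```

```text
lin [-0.0158, -0.0022, -0.0011] rot [0.03, 0.0, -7.77]
t 11.52 p [0.5082 0.1579 0.0639] F [ 0.2  0.7 -1.5] gap 0.456 q [ 0.68 -0.1  -0.36 -0.   -1.31 -1.48]
```

arm_command(
  targets=[
    {"hand": 1,"linear": [0,0,0],"rot": [0,0,-7.4]},
    {"hand": 1,"linear": [0,0,0],"rot": [0,0,-7.4]},
    {"hand": 1,"linear": [0,0,0],"rot": [0,0,-7.4]},
    {"hand": 1,"linear": [0,0,0],"rot": [0,0,-7.4]},
    {"hand": 1,"linear": [0,0,0],"rot": [0,0,-7.4]},
  ],
)

```text
time: 11.93
tcp_pos: [0.5078, 0.1583, 0.0636]
ee_rot: [[-0.984, 0.177, 0.001], [0.177, 0.984, 0.002], [-0.0, 0.002, -1.0]]
force: [-0.5, 0.2, -1.7]
finger_gap: 0.459
```

arm_command(
  targets=[
    {"hand": 1,"linear": [0,0,0],"rot": [0,0,0]},
    {"hand": 1,"linear": [0,0,0],"rot": [0,0,0]},
    {"hand": 1,"linear": [0,0,0],"rot": [0,0,0]},
  ],
)

```text
time: 12.18
tcp_pos: [0.5078, 0.1586, 0.0638]
ee_rot: [[-0.982, 0.186, 0.001], [0.186, 0.982, 0.002], [-0.001, 0.002, -1.0]]
force: [-0.3, -0.3, -0.3]
finger_gap: 0.456
```

```bash
python3 plan.py 0.5176 0.145 0.065 180.7; python3 - <<'E'
from h import *
im,d=snap("wrist"); P=wcloud(d); wedge(im,P,(d>0)&(np.hypot(P[...,0]-.51,P[...,1]-.12)<.15)); np.savez("w4.npz",im=im,P=P,d=d)
# projector grille-side edge / underside region from wrist
cv2.imwrite("pics/w4.png",im[:,:,::-1])
for q in ["wedge_spot","wedge_toe","wedge_center"]:
    for r in env.pinpoint("wrist",q)[:1]:
        p=np.round(r["point"]).astype(int); print(q,p,round(r["confidence"],2),P[p[1],p[0]].round(4))
E
```

```text
lin [-0.0121, -0.0115, -0.0012] rot [0.02, 0.01, -1.91]
t 12.18 p [0.5078 0.1586 0.0638] F [-0.3 -0.3 -0.3] gap 0.456 q [ 0.68 -0.1  -0.36 -0.   -1.31 -0.87]
[  233    82    98   278 23471] [506.1 163.3] [199.5  69.8] 78.3 z [0.065 0.088]
wedge_spot [220   9] 0.56 [0.5171 0.014  0.0157]
wedge_toe [284  82] 0.67 [0.4883 0.0655 0.0009]
wedge_center [281 273] 0.79 [0.5064 0.1519 0.0804]
```

View pics/w4.png

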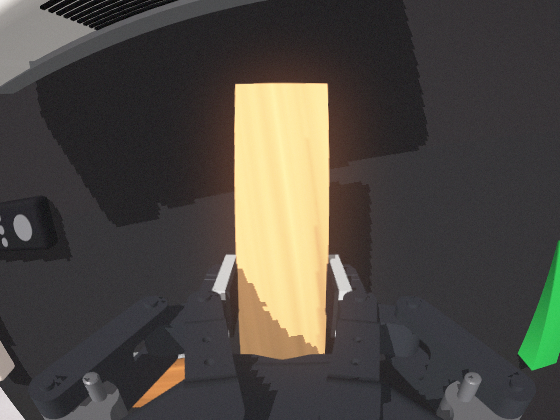

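The wedge is straight in the jaws (columns 235–328, toe at row 83), and wedge_spot is detected at (0.517, 0.014), matching my own estimate of (0.519, 0.0125).

arm_command(
  targets=[
    {"hand": 1,"linear": [-0.012,-0.011,0],"rot": [0,0,-1.91]},
    {"hand": 1,"linear": [-0.012,-0.011,0],"rot": [0,0,-1.91]},
    {"hand": 1,"linear": [-0.012,-0.011,0.03],"rot": [0,0,-1.91]},
    {"hand": 1,"linear": [-0.012,-0.011,0.03],"rot": [0,0,-1.91]},
    {"hand": 1,"linear": [-0.012,-0.011,0.03],"rot": [0,0,-1.91]},
  ],
)

```text
time: 12.8
tcp_pos: [0.5167, 0.1449, 0.0327]
ee_rot: [[-1.0, -0.015, -0.002], [-0.015, 1.0, 0.0], [0.002, 0.0, -1.0]]
force: [0.7, 0.4, -0.1]
finger_gap: 0.458
```

```bash
python3 plan.py 0.5168 0.138 0.0055 180.7; python3 - <<'E'
from h import *
z=np.load("w4.npz"); P=z["P"]; T=np.array([.5078,.1586,.0638]); dr=np.array([.186,-.982*1,0]); 
a=np.array([-.186,-.982,0])
for r in (83,84,86,90): print(r,P[r,281].round(4),((P[r,281]-T)@a).round(4))
E
```

```text
lin [-0.0001, -0.0069, 0.0272] rot [0.0, -0.02, 0.03]
t 12.8 p [0.5167 0.1449 0.0327] F [ 0.7  0.4 -0.1] gap 0.458 q [ 0.65 -0.06 -0.38 -0.   -1.25 -0.63]
83 [0.4913 0.0724 0.0648] 0.0877
84 [0.4914 0.0727 0.0637] 0.0874
86 [0.4916 0.0736 0.064 ] 0.0864
90 [0.4919 0.0755 0.0654] 0.0846
```

arm_command(
  targets=[
    {"hand": 1,"linear": [0,0,0.022],"rot": [0,0,0]},
    {"hand": 1,"linear": [0,0,0.025],"rot": [0,0,0]},
    {"hand": 1,"linear": [0,0,0.027],"rot": [0,0,0]},
    {"hand": 1,"linear": [0,0,0.027],"rot": [0,0,0]},
  ],
)

```text
time: 13.13
tcp_pos: [0.518, 0.1458, 0.0078]
ee_rot: [[-1.0, -0.016, 0.002], [-0.016, 1.0, 0.002], [-0.002, 0.002, -1.0]]
force: [0.7, -0.3, -0.7]
finger_gap: 0.459
```

arm_command(
  targets=[
    {"hand": 1,"linear": [0,-0.03,0],"rot": [0,0,0]},
    {"hand": 1,"linear": [0,-0.045,0],"rot": [0,0,0]},
    {"hand": 1,"linear": [0,-0.045,0],"rot": [0,0,0]},
  ],
)

```text
time: 13.38
tcp_pos: [0.5191, 0.099, 0.0084]
ee_rot: [[-1.0, -0.014, 0.003], [-0.014, 1.0, 0.002], [-0.003, 0.002, -1.0]]
force: [-0.2, -1.0, -1.0]
finger_gap: 0.456
```

```bash
python3 plan.py 0.5175 0.069 0.005 180.7; python3 - <<'E'
from h import *
s,_=snap("scene"); cv2.imwrite("pics/s5.png",cv2.resize(s[150:330,170:410],(800,600))[:,:,::-1])
E
```

```text
lin [0.002, -0.03, 0.0033] rot [0.02, 0.03, 0.02]
t 13.38 p [0.5191 0.099  0.0084] F [-0.2 -1.  -1. ] gap 0.456 q [ 0.57 -0.06 -0.43 -0.   -1.2  -0.55]
```

View pics/s5.png

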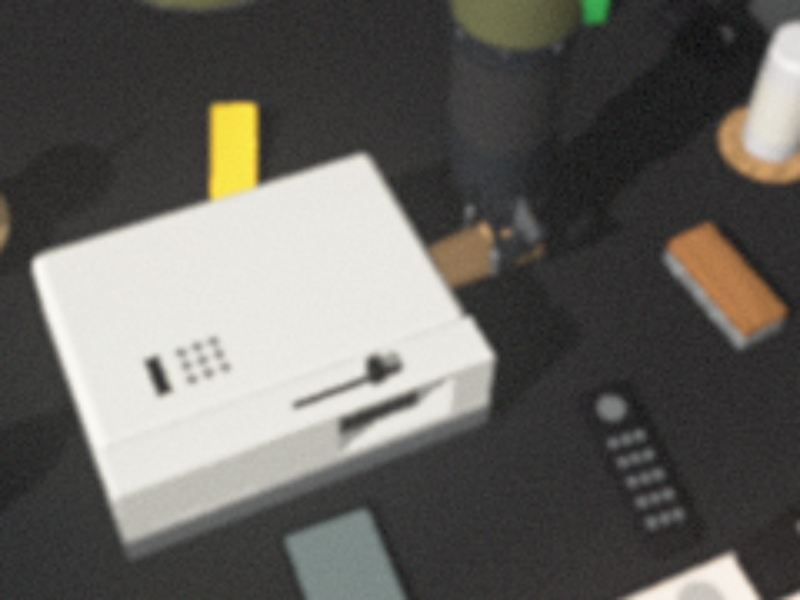

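The picture shows the wedge's toe entering at the grille side near (435,255), with the projector undisturbed. I lower it to the desk and slide on.

arm_command(
  targets=[
    {"hand": 1,"linear": [0.001,0,0.002],"rot": [0,0,0]},
    {"hand": 1,"linear": [0.001,0,0.003],"rot": [0,0,0]},
    {"hand": 1,"linear": [0.001,0,0.003],"rot": [0,0,0]},
  ],
)

```text
time: 13.68
tcp_pos: [0.5178, 0.1014, 0.0044]
ee_rot: [[-1.0, -0.017, 0.002], [-0.017, 1.0, 0.002], [-0.002, 0.002, -1.0]]
force: [0.2, 0.6, 0.7]
finger_gap: 0.454
```

arm_command(
  targets=[
    {"hand": 1,"linear": [0,-0.015,0],"rot": [0,0,0]},
    {"hand": 1,"linear": [0,-0.028,0],"rot": [0,0,0]},
    {"hand": 1,"linear": [0,-0.028,0],"rot": [0,0,0]},
    {"hand": 1,"linear": [0,-0.028,0],"rot": [0,0,0]},
  ],
)

```text
time: 14.02
tcp_pos: [0.5183, 0.072, 0.0043]
ee_rot: [[-1.0, -0.015, 0.002], [-0.015, 1.0, 0.002], [-0.002, 0.002, -1.0]]
force: [0.8, -1.8, 2.4]
finger_gap: 0.455
```

arm_command(
  targets=[
    {"hand": -0.4,"linear": [0,0,0],"rot": [0,0,0]},
    {"hand": -0.4,"linear": [0,0,0],"rot": [0,0,0]},
    {"hand": -0.4,"linear": [0,0,-0.03],"rot": [0,0,0]},
    {"hand": -0.4,"linear": [0,0,-0.05],"rot": [0,0,0]},
    {"hand": -0.4,"linear": [0,0.02,-0.06],"rot": [0,0,0]},
  ],
)

```text
time: 14.43
tcp_pos: [0.5187, 0.0917, 0.0667]
ee_rot: [[-1.0, -0.015, 0.004], [-0.015, 1.0, 0.003], [-0.005, 0.003, -1.0]]
force: [0.9, 0.5, 0.2]
finger_gap: 0.703
```

arm_command(
  targets=[
    {"hand": 0.7,"linear": [0,0.04,0],"rot": [0,0,0]},
    {"hand": 0.7,"linear": [0,0.058,0],"rot": [0,0,0]},
    {"hand": 0.7,"linear": [0,0.058,0],"rot": [0,0,0]},
    {"hand": 0.7,"linear": [0,0.058,0],"rot": [0,0,0]},
    {"hand": 0.7,"linear": [0,0.058,0],"rot": [0,0,0]},
  ],
)

```text
time: 14.85
tcp_pos: [0.5164, 0.1505, 0.0636]
ee_rot: [[-1.0, -0.017, 0.001], [-0.017, 1.0, 0.002], [-0.001, 0.002, -1.0]]
force: [-0.4, 0.1, -0.4]
finger_gap: 0.15
```

```bash
python3 plan.py 0.5175 0.148 0.009 180.7; python3 - <<'E'
from h import *
im,d=snap("wrist"); P=wcloud(d); wedge(im,P,(d>0)&(np.hypot(P[...,0]-.51,P[...,1]-.08)<.15))
E
```

```text
lin [-0.0011, -0.0027, 0.0546] rot [0.02, 0.01, 0.04]
t 14.85 p [0.5164 0.1505 0.0636] F [-0.4  0.1 -0.4] gap 0.15 q [ 0.66 -0.08 -0.34 -0.   -1.31 -0.64]
[  223    13   118   201 13820] [518.8  75.7] [ 75.2 128.7] 3.4 z [0.    0.027]
```

arm_command(
  targets=[
    {"hand": 0.7,"linear": [-0.002,0,0.04],"rot": [0,0,0.05]},
    {"hand": 0.7,"linear": [-0.002,0,0.055],"rot": [0,0,0.05]},
    {"hand": 0.7,"linear": [-0.002,0,0.055],"rot": [0,0,0.05]},
    {"hand": 0.7,"linear": [-0.002,0,0.055],"rot": [0,0,0.05]},
  ],
)

```text
time: 15.23
tcp_pos: [0.5185, 0.1496, 0.0087]
ee_rot: [[-1.0, -0.01, 0.0], [-0.01, 1.0, 0.001], [-0.0, 0.001, -1.0]]
force: [1.3, -0.2, 0.0]
finger_gap: 0.147
```

arm_command(
  targets=[
    {"hand": 0.7,"linear": [0,-0.01,0],"rot": [0,0,0]},
    {"hand": 0.7,"linear": [0,-0.018,0],"rot": [0,0,0]},
    {"hand": 0.7,"linear": [0,-0.024,0],"rot": [0,0,0]},
    {"hand": 0.7,"linear": [0,-0.024,0],"rot": [0,0,0]},
  ],
)

```text
time: 15.57
tcp_pos: [0.5195, 0.1257, 0.0101]
ee_rot: [[-1.0, -0.01, 0.003], [-0.01, 1.0, 0.003], [-0.003, 0.003, -1.0]]
force: [-0.1, 0.6, -0.6]
finger_gap: 0.15
```

arm_command(
  targets=[
    {"hand": 0.7,"linear": [0,-0.006,0],"rot": [0,0,0]},
    {"hand": 0.7,"linear": [0,-0.012,0],"rot": [0,0,0]},
    {"hand": 0.7,"linear": [0,-0.012,0],"rot": [0,0,0]},
  ],
)

```text
time: 15.82
tcp_pos: [0.5191, 0.1139, 0.0091]
ee_rot: [[-1.0, -0.01, 0.001], [-0.01, 1.0, 0.002], [-0.002, 0.002, -1.0]]
force: [-0.4, 0.6, -0.2]
finger_gap: 0.147
```

arm_command(
  targets=[
    {"hand": 0.7,"linear": [0,-0.005,0],"rot": [0,0,0]},
    {"hand": 0.7,"linear": [0,-0.01,0],"rot": [0,0,0]},
    {"hand": 0.7,"linear": [0,-0.01,0],"rot": [0,0,0]},
  ],
)

```text
time: 16.07
tcp_pos: [0.5196, 0.1049, 0.0091]
ee_rot: [[-1.0, -0.011, 0.002], [-0.011, 1.0, 0.004], [-0.002, 0.004, -1.0]]
force: [1.6, 2.0, -1.5]
finger_gap: 0.151
```

arm_command(
  targets=[
    {"hand": 0.7,"linear": [0,-0.004,0],"rot": [0,0,0]},
    {"hand": 0.7,"linear": [0,-0.008,0],"rot": [0,0,0]},
    {"hand": 0.7,"linear": [0,-0.008,0],"rot": [0,0,0]},
  ],
)

```text
time: 16.32
tcp_pos: [0.5196, 0.0975, 0.0091]
ee_rot: [[-1.0, -0.011, 0.002], [-0.011, 1.0, 0.004], [-0.002, 0.004, -1.0]]
force: [0.5, 4.7, -0.1]
finger_gap: 0.15
```

arm_command(
  targets=[
    {"hand": 0.7,"linear": [0,-0.003,0],"rot": [0,0,0]},
    {"hand": 0.7,"linear": [0,-0.006,0],"rot": [0,0,0]},
    {"hand": 0.7,"linear": [0,-0.006,0],"rot": [0,0,0]},
  ],
)

```text
time: 16.57
tcp_pos: [0.5197, 0.0916, 0.0091]
ee_rot: [[-1.0, -0.011, 0.002], [-0.011, 1.0, 0.004], [-0.002, 0.004, -1.0]]
force: [0.0, 4.9, -0.1]
finger_gap: 0.147
```

arm_command(
  targets=[
    {"hand": 0.7,"linear": [0,-0.003,0],"rot": [0,0,0]},
    {"hand": 0.7,"linear": [0,-0.006,0],"rot": [0,0,0]},
    {"hand": 0.7,"linear": [0,-0.006,0],"rot": [0,0,0]},
  ],
)

```text
time: 16.82
tcp_pos: [0.5197, 0.0857, 0.009]
ee_rot: [[-1.0, -0.011, 0.002], [-0.011, 1.0, 0.004], [-0.002, 0.004, -1.0]]
force: [0.9, 4.8, -0.1]
finger_gap: 0.151
```

arm_command(
  targets=[
    {"hand": 0.7,"linear": [0,-0.002,0],"rot": [0,0,0]},
    {"hand": 0.7,"linear": [0,-0.004,0],"rot": [0,0,0]},
    {"hand": 0.7,"linear": [0,-0.004,0],"rot": [0,0,0]},
  ],
)

```text
time: 17.07
tcp_pos: [0.5198, 0.0819, 0.0091]
ee_rot: [[-1.0, -0.011, 0.002], [-0.011, 1.0, 0.004], [-0.003, 0.004, -1.0]]
force: [-0.4, 6.5, -0.1]
finger_gap: 0.15
```

```bash
cat > lev.py <<'E'
from h import *
def fit(n):
    im,D=snap(n); P=cloud(n,D); m=(D>0)&(P[...,2]>.10)&(P[...,2]<.13)&(P[...,0]>.45)&(P[...,0]<.635)&(P[...,1]>-.27)&(P[...,1]<.01)
    q=P[m]; A=np.c_[q[:,:2],np.ones(len(q))]; w=np.ones(len(q),bool)
    for _ in range(6): k=np.linalg.lstsq(A[w],q[w,2],rcond=None)[0]; w=abs(A@k-q[:,2])<.004
    mm=np.zeros(m.shape,bool); m2=(D>0)&(abs(P[...,:2]@k[:2]+k[2]-P[...,2])<.006)&(P[...,0]>.4)&(P[...,0]<.72)&(P[...,1]>-.33)&(P[...,1]<.06)
    r=cv2.minAreaRect((P[m2][:,:2]*1000).astype(np.float32)); print(n,"slope",k[:2].round(4),"z@c",(k@[.566,-.137,1]).round(4),w.sum(),"rect",np.round(r[0],1),np.round(r[1],1),round(r[2],2))
fit("top"); fit("scene"); s=env.get_state(); print("t",s["time"],"F",np.round(s["force"],1),"p",np.round(s["tcp_pos"],4))
E
python3 lev.py
```

```text
top slope [ 0.0099 -0.0072] z@c 0.1154 7707 rect [ 564.7 -135.9] [236.9 297.5] 0.81
scene slope [ 0.0073 -0.006 ] z@c 0.115 6036 rect [ 564.6 -112.4] [238.6 345.2] 0.65
t 17.1667 F [-0.2  5.7 -0.5] p [0.5198 0.0819 0.009 ]
```

The lean is down to about 0.012 rad, and roughly 7 mm of push remains.

arm_command(
  targets=[
    {"hand": 0.7,"linear": [0,-0.002,0],"rot": [0,0,0]},
    {"hand": 0.7,"linear": [0,-0.003,0],"rot": [0,0,0]},
    {"hand": 0.7,"linear": [0,-0.003,0],"rot": [0,0,0]},
  ],
)

```text
time: 17.42
tcp_pos: [0.5199, 0.0792, 0.0091]
ee_rot: [[-1.0, -0.011, 0.003], [-0.011, 1.0, 0.005], [-0.003, 0.005, -1.0]]
force: [1.1, 6.8, -0.4]
finger_gap: 0.147
```

arm_command(
  targets=[
    {"hand": 0.7,"linear": [0,-0.001,0],"rot": [0,0,0]},
    {"hand": 0.7,"linear": [0,-0.002,0],"rot": [0,0,0]},
    {"hand": 0.7,"linear": [0,-0.002,0],"rot": [0,0,0]},
  ],
)

```text
time: 17.67
tcp_pos: [0.52, 0.0776, 0.0091]
ee_rot: [[-1.0, -0.012, 0.003], [-0.012, 1.0, 0.005], [-0.003, 0.005, -1.0]]
force: [0.5, 9.7, 0.5]
finger_gap: 0.154
```

arm_command(
  targets=[
    {"hand": 0.7,"linear": [0,-0.001,0],"rot": [0,0,0]},
    {"hand": 0.7,"linear": [0,-0.001,0],"rot": [0,0,0]},
  ],
)

```text
time: 17.83
tcp_pos: [0.52, 0.077, 0.0091]
ee_rot: [[-1.0, -0.012, 0.003], [-0.012, 1.0, 0.006], [-0.003, 0.006, -1.0]]
force: [-0.3, 10.5, 0.2]
finger_gap: 0.151
```

arm_command(
  targets=[
    {"hand": 0.7,"linear": [0,-0.001,0],"rot": [0,0,0]},
    {"hand": 0.7,"linear": [0,-0.001,0],"rot": [0,0,0]},
    {"hand": 0.7,"linear": [0,-0.001,0],"rot": [0,0,0]},
  ],
)

```text
time: 18.08
tcp_pos: [0.5201, 0.0765, 0.0091]
ee_rot: [[-1.0, -0.012, 0.003], [-0.012, 1.0, 0.007], [-0.003, 0.007, -1.0]]
force: [-0.9, 11.9, -0.5]
finger_gap: 0.154
```

```bash
python3 lev.py
```

```text
top slope [ 0.0035 -0.0027] z@c 0.1155 7710 rect [ 565.6 -137.2] [237.3 296.7] 0.88
scene slope [ 0.002  -0.0022] z@c 0.115 6034 rect [ 564.8 -112.9] [237.9 344.9] 0.53
t 18.1833 F [-0.1 12.6 -0.5] p [0.5201 0.0765 0.0091]
```

arm_command(
  targets=[
    {"hand": 0.7,"linear": [0,-0.001,0],"rot": [0,0,0]},
    {"hand": 0.7,"linear": [0,-0.002,0],"rot": [0,0,0]},
    {"hand": 0.7,"linear": [0,-0.002,0],"rot": [0,0,0]},
  ],
)

```text
time: 18.43
tcp_pos: [0.5203, 0.0754, 0.0091]
ee_rot: [[-1.0, -0.012, 0.004], [-0.012, 1.0, 0.009], [-0.004, 0.009, -1.0]]
force: [-0.1, 16.4, -0.0]
finger_gap: 0.146
```

arm_command(
  targets=[
    {"hand": 0.7,"linear": [0,-0.001,0],"rot": [0,0,0]},
    {"hand": 0.7,"linear": [0,-0.001,0],"rot": [0,0,0]},
  ],
)

```text
time: 18.6
tcp_pos: [0.5203, 0.0748, 0.0091]
ee_rot: [[-1.0, -0.012, 0.004], [-0.012, 1.0, 0.009], [-0.004, 0.009, -1.0]]
force: [-0.8, 17.1, 0.2]
finger_gap: 0.15
```

```bash
python3 lev.py
```

```text
top slope [ 0.0024 -0.0021] z@c 0.1154 7681 rect [ 566.  -137.3] [237.1 296.9] 0.87
scene slope [ 0.0015 -0.0001] z@c 0.1151 6005 rect [ 564.4 -113.1] [237.8 346.2] 0.93
t 18.7 F [-0.8 17.3  0.3] p [0.5203 0.0748 0.0091]
```

arm_command(
  targets=[
    {"hand": 0.7,"linear": [0,-0.0006,0],"rot": [0,0,0]},
    {"hand": 0.7,"linear": [0,-0.0006,0],"rot": [0,0,0]},
    {"hand": 0.7,"linear": [0,-0.0006,0],"rot": [0,0,0]},
  ],
)

```text
time: 18.95
tcp_pos: [0.5204, 0.0746, 0.0091]
ee_rot: [[-1.0, -0.012, 0.004], [-0.012, 1.0, 0.01], [-0.004, 0.01, -1.0]]
force: [-0.6, 18.9, -0.7]
finger_gap: 0.152
```

```bash
python3 lev.py; python3 lev.py
```

```text
top slope [ 0.0029 -0.0021] z@c 0.1155 7668 rect [ 565.7 -137. ] [237.3 296.2] 0.9
scene slope [ 0.0012 -0.0004] z@c 0.1152 6051 rect [ 564.6 -113.2] [238.5 345.4] 0.75
t 19.05 F [-1.5 18.7 -0.4] p [0.5204 0.0746 0.0091]
top slope [ 0.0027 -0.0022] z@c 0.1155 7684 rect [ 566.1 -137. ] [236.5 296.3] 0.89
scene slope [ 0.0016 -0.0011] z@c 0.1151 6042 rect [ 564.2 -113.2] [238.1 346. ] 0.99
t 19.15 F [-0.1 18.  -0.1] p [0.5204 0.0746 0.0091]
```

The push is jammed: the last 0.6 mm of command gave only 0.2 mm of motion and 2 N more. I back off, then go to the check corner.

arm_command(
  targets=[
    {"hand": 0.7,"linear": [0,0.03,0],"rot": [0,0,0]},
    {"hand": 0.7,"linear": [0,0.04,-0.04],"rot": [0,0,0]},
    {"hand": 1,"linear": [0,0.04,-0.12],"rot": [0,0,0]},
    {"hand": 1,"linear": [0,0.04,-0.18],"rot": [0,0,0]},
    {"hand": 1,"linear": [0,0.04,-0.18],"rot": [0,0,0]},
  ],
)

```text
time: 19.57
tcp_pos: [0.5183, 0.1092, 0.1756]
ee_rot: [[-1.0, -0.011, 0.0], [-0.011, 1.0, 0.0], [-0.0, 0.0, -1.0]]
force: [1.4, 1.6, 0.1]
finger_gap: -0.002
```

```bash
python3 lev.py;python3 plan.py 0.6425 -0.231 0.18 180
```

```text
top slope [ 0.0023 -0.0021] z@c 0.1155 7662 rect [ 565.7 -137.2] [236.7 296.6] 0.82
scene slope [ 0.0011 -0.0012] z@c 0.1151 6031 rect [ 564.9 -137.5] [237.9 297.2] 0.9
t 19.6667 F [ 0.4 -0.3  0. ] p [0.5219 0.1098 0.1826]
lin [-0.1168, -0.3422, 0.0026] rot [0.05, 0.13, 0.1]
t 19.67 p [0.5219 0.1098 0.1826] F [ 0.4 -0.3  0. ] gap 0.003 q [ 0.59 -0.15 -0.19  0.   -1.52 -0.58]
```

arm_command(
  targets=[
    {"hand": 1,"linear": [-0.117,-0.342,0],"rot": [0,0,0.1]},
    {"hand": 1,"linear": [-0.117,-0.342,0],"rot": [0,0,0.1]},
    {"hand": 1,"linear": [-0.117,-0.342,0],"rot": [0,0,0.1]},
    {"hand": 1,"linear": [-0.117,-0.342,0],"rot": [0,0,0.1]},
    {"hand": 1,"linear": [-0.117,-0.342,0],"rot": [0,0,0.1]},
  ],
)

```text
time: 20.08
tcp_pos: [0.5884, -0.089, 0.1732]
ee_rot: [[-1.0, -0.001, 0.0], [-0.001, 1.0, 0.001], [-0.0, 0.001, -1.0]]
force: [1.4, 0.6, 0.3]
finger_gap: 0.002
```

```bash
python3 plan.py 0.6425 -0.231 0.18 180
```

```text
lin [-0.054, -0.142, -0.007] rot [0.01, 0.0, 0.01]
t 20.08 p [ 0.5884 -0.089   0.1732] F [1.4 0.6 0.3] gap 0.002 q [ 0.19  0.03 -0.03 -0.   -1.51 -0.18]
```

arm_command(
  targets=[
    {"hand": 1,"linear": [-0.05,-0.132,-0.005],"rot": [0,0,0]},
    {"hand": 1,"linear": [-0.05,-0.132,-0.005],"rot": [0,0,0]},
    {"hand": 1,"linear": [-0.05,-0.132,-0.005],"rot": [0,0,0]},
    {"hand": 1,"linear": [-0.05,-0.132,-0.005],"rot": [0,0,0]},
    {"hand": 1,"linear": [-0.05,-0.132,-0.005],"rot": [0,0,0]},
  ],
)

```text
time: 20.5
tcp_pos: [0.6381, -0.2229, 0.1763]
ee_rot: [[-1.0, 0.004, -0.002], [0.004, 1.0, 0.001], [0.002, 0.001, -1.0]]
force: [0.2, 0.5, 0.4]
finger_gap: 0.0
```

```bash
python3 plan.py 0.6425 -0.231 0.125 180
```

```text
lin [-0.0046, -0.0081, 0.0512] rot [0.01, -0.02, -0.04]
t 20.5 p [ 0.6381 -0.2229  0.1763] F [0.2 0.5 0.4] gap 0.0 q [-0.04  0.24  0.21 -0.   -1.54  0.04]
```

arm_command(
  targets=[
    {"hand": 1,"linear": [-0.004,-0.006,0.03],"rot": [0,0,0]},
    {"hand": 1,"linear": [-0.004,-0.006,0.05],"rot": [0,0,0]},
    {"hand": 1,"linear": [-0.004,-0.006,0.051],"rot": [0,0,0]},
    {"hand": 1,"linear": [-0.004,-0.006,0.051],"rot": [0,0,0]},
  ],
)

```text
time: 20.83
tcp_pos: [0.6415, -0.2242, 0.1257]
ee_rot: [[-1.0, -0.001, -0.003], [-0.001, 1.0, 0.002], [0.003, 0.002, -1.0]]
force: [-0.2, -0.7, -0.1]
finger_gap: -0.002
```

arm_command(
  targets=[
    {"hand": 1,"linear": [0,0,0.004],"rot": [0,0,0]},
    {"hand": 1,"linear": [0,0,0.006],"rot": [0,0,0]},
    {"hand": 1,"linear": [0,0,0.006],"rot": [0,0,0]},
  ],
)

```text
time: 21.08
tcp_pos: [0.643, -0.2242, 0.1224]
ee_rot: [[-1.0, -0.001, 0.003], [-0.001, 1.0, 0.002], [-0.003, 0.002, -1.0]]
force: [-0.0, 0.3, -0.9]
finger_gap: 0.001
```

arm_command(
  targets=[
    {"hand": 1,"linear": [0,-0.006,0.002],"rot": [0,0,0]},
    {"hand": 1,"linear": [0,-0.006,0.004],"rot": [0,0,0]},
    {"hand": 1,"linear": [0,-0.006,0.004],"rot": [0,0,0]},
  ],
)

```text
time: 21.33
tcp_pos: [0.6425, -0.2308, 0.1171]
ee_rot: [[-1.0, 0.0, 0.001], [0.0, 1.0, 0.003], [-0.001, 0.003, -1.0]]
force: [-0.5, 0.3, -0.4]
finger_gap: -0.002
```

arm_command(
  targets=[
    {"hand": 1,"linear": [0,0,0.001],"rot": [0,0,0]},
    {"hand": 1,"linear": [0,0,0.002],"rot": [0,0,0]},
    {"hand": 1,"linear": [0,0,0.002],"rot": [0,0,0]},
  ],
)

```text
time: 21.58
tcp_pos: [0.6426, -0.2304, 0.1151]
ee_rot: [[-1.0, -0.0, 0.001], [-0.0, 1.0, 0.002], [-0.001, 0.002, -1.0]]
force: [0.3, 0.2, -0.5]
finger_gap: -0.001
```

arm_command(
  targets=[
    {"hand": 1,"linear": [0,0,0.001],"rot": [0,0,0]},
    {"hand": 1,"linear": [0,0,0.001],"rot": [0,0,0]},
  ],
)

```text
time: 21.75
tcp_pos: [0.6427, -0.2305, 0.1148]
ee_rot: [[-1.0, -0.001, 0.002], [-0.001, 1.0, 0.002], [-0.002, 0.002, -1.0]]
force: [-1.3, 0.1, 2.7]
finger_gap: -0.001
```

Contact is at z 0.115, as expected for a level case. Now I press to about 8–10 N.

arm_command(
  targets=[
    {"hand": 1,"linear": [0,0,0.001],"rot": [0,0,0]},
    {"hand": 1,"linear": [0,0,0.001],"rot": [0,0,0]},
  ],
)

```text
time: 21.92
tcp_pos: [0.6428, -0.2305, 0.1147]
ee_rot: [[-1.0, -0.001, 0.002], [-0.001, 1.0, 0.002], [-0.002, 0.002, -1.0]]
force: [-2.4, 1.4, 5.0]
finger_gap: -0.004
```

arm_command(
  targets=[
    {"hand": 1,"linear": [0,0,0.0005],"rot": [0,0,0]},
    {"hand": 1,"linear": [0,0,0.0005],"rot": [0,0,0]},
    {"hand": 1,"linear": [0,0,0.0005],"rot": [0,0,0]},
  ],
)

```text
time: 22.17
tcp_pos: [0.6428, -0.2305, 0.1147]
ee_rot: [[-1.0, -0.001, 0.003], [-0.001, 1.0, 0.002], [-0.003, 0.002, -1.0]]
force: [-2.4, 1.5, 6.2]
finger_gap: 0.0
```

```bash
python3 lev.py
```

```text
top slope [ 0.0024 -0.0005] z@c 0.1155 4488 rect [ 559.4 -189.1] [195.6 223. ] 89.04
scene slope [-0.0005 -0.0005] z@c 0.1151 4171 rect [ 564.8 -137.5] [237.6 297.3] 0.97
t 22.2667 F [-2.9  2.1  8.2] p [ 0.6429 -0.2305  0.1147]
```

arm_command(
  targets=[
    {"hand": 1,"linear": [0,0,0.0008],"rot": [0,0,0]},
    {"hand": 1,"linear": [0,0,0.0008],"rot": [0,0,0]},
    {"hand": 1,"linear": [0,0,0.0008],"rot": [0,0,0]},
    {"hand": 1,"linear": [0,0,0.0008],"rot": [0,0,0]},
  ],
)

```text
time: 22.6
tcp_pos: [0.6429, -0.2305, 0.1147]
ee_rot: [[-1.0, -0.001, 0.003], [-0.001, 1.0, 0.001], [-0.003, 0.001, -1.0]]
force: [-4.0, 2.6, 9.3]
finger_gap: -0.004
```

arm_command(
  targets=[
    {"hand": 1,"linear": [0,0,-0.02],"rot": [0,0,0]},
    {"hand": 1,"linear": [0,0,-0.06],"rot": [0,0,0]},
    {"hand": 0.3,"linear": [0,0.06,-0.07],"rot": [0,0,7.5]},
    {"hand": 0.3,"linear": [0,0.06,-0.07],"rot": [0,0,7.5]},
    {"hand": 0.3,"linear": [0,0.06,-0.07],"rot": [0,0,7.5]},
  ],
)

```text
time: 23.02
tcp_pos: [0.6435, -0.1674, 0.1842]
ee_rot: [[-0.931, 0.366, 0.005], [0.366, 0.931, 0.003], [-0.004, 0.005, -1.0]]
force: [-1.1, 0.6, -0.2]
finger_gap: 0.351
```

```bash
python3 lev.py; python3 plan.py 0.664 -0.077 0.17 90;  python3 - <<'E'
from h import *
im,D=snap("top"); P=cloud("top",D)
tb=(D>0)&(abs(P[...,0]-.664)<.03)&(P[...,1]>-.2)&(P[...,1]<-.02)&(P[...,2]>.1235)&(P[...,2]<.14); s=P[tb]; print(len(s),np.percentile(s,[5,50,95],0).round(4))
S,D=snap("scene"); P=cloud("scene",D); tb=(D>0)&(abs(P[...,0]-.664)<.03)&(P[...,1]>-.2)&(P[...,1]<-.02)&(P[...,2]>.1235)&(P[...,2]<.14); s=P[tb]; print(len(s),np.percentile(s,[5,50,95],0).round(4))
cv2.imwrite("pics/s6.png",np.hstack([cv2.resize(S[230:300,230:330],(400,300),interpolation=2),cv2.resize(im[140:200,270:350],(400,300),interpolation=2)])[:,:,::-1])
E
```

```text
top slope [ 0.003  -0.0008] z@c 0.1156 6654 rect [ 562.9 -152.8] [230.3 264.8] 1.12
scene slope [ 0.0005 -0.0008] z@c 0.1151 4742 rect [ 565.2 -137.2] [238.2 297.2] 0.72
t 23.1167 F [-0.1 -0.9 -1.2] p [ 0.6428 -0.1696  0.1825]
lin [0.0138, 0.094, 0.0127] rot [0.03, -0.01, 11.46]
t 23.12 p [ 0.6428 -0.1696  0.1825] F [-0.1 -0.9 -1.2] gap 0.35 q [ 0.04  0.21  0.18 -0.   -1.54 -0.41]
34 [[ 0.6558 -0.0831  0.1288]
 [ 0.6635 -0.078   0.1316]
 [ 0.6711 -0.073   0.1338]]
39 [[ 0.6559 -0.0831  0.1259]
 [ 0.6634 -0.0787  0.1315]
 [ 0.6719 -0.0728  0.1342]]
```

View pics/s6.png

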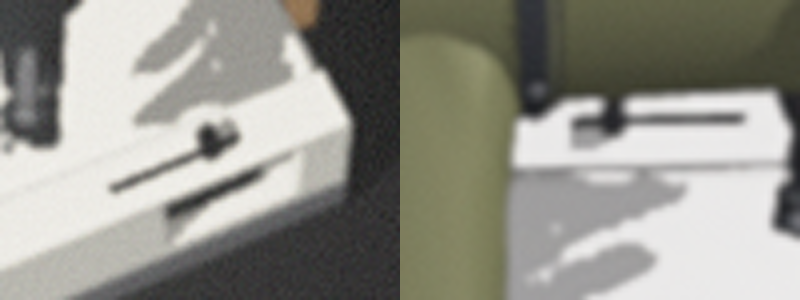

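The pressing at up to 9.3 N moved nothing (z stayed at 0.1147). The picture shows the tab at left (218,138) and right (612,118), at the covered end, with its slot running towards -y. The tab is measured at (0.6635, -0.078), top z 0.132.

arm_command(
  targets=[
    {"hand": 0.3,"linear": [0.014,0.094,0],"rot": [0,0,11.3]},
    {"hand": 0.3,"linear": [0.014,0.094,0],"rot": [0,0,11.3]},
    {"hand": 0.3,"linear": [0.014,0.094,0],"rot": [0,0,11.3]},
    {"hand": 0.3,"linear": [0.014,0.094,0],"rot": [0,0,11.3]},
    {"hand": 0.3,"linear": [0.014,0.094,0],"rot": [0,0,11.3]},
  ],
)

```text
time: 23.63
tcp_pos: [0.6637, -0.0774, 0.1815]
ee_rot: [[-0.547, 0.837, 0.0], [0.837, 0.547, 0.002], [0.002, 0.001, -1.0]]
force: [-0.4, -0.8, 0.6]
finger_gap: 0.348
```

arm_command(
  targets=[
    {"hand": 0.3,"linear": [0,0,0],"rot": [0,0,5.3]},
    {"hand": 0.3,"linear": [0,0,0],"rot": [0,0,5.3]},
    {"hand": 0.3,"linear": [0,0,0],"rot": [0,0,5.3]},
    {"hand": 0.3,"linear": [0,0,0],"rot": [0,0,5.3]},
    {"hand": 0.3,"linear": [0,0,0],"rot": [0,0,5.3]},
  ],
)

```text
time: 24.05
tcp_pos: [0.6635, -0.0789, 0.1817]
ee_rot: [[-0.021, 1.0, 0.0], [1.0, 0.021, 0.002], [0.002, 0.0, -1.0]]
force: [0.4, -0.2, -1.1]
finger_gap: 0.351
```

```bash
python3 plan.py 0.6635 -0.078 0.145 90.8
```

```text
lin [0.0008, 0.0, 0.0367] rot [0.0, -0.02, 0.07]
t 24.05 p [ 0.6635 -0.0789  0.1817] F [ 0.4 -0.2 -1.1] gap 0.351 q [ 0.18  0.22  0.19 -0.   -1.54 -1.73]
```

arm_command(
  targets=[
    {"hand": 0.3,"linear": [0.001,0,0.036],"rot": [0,0,0]},
    {"hand": 0.3,"linear": [0.001,0,0.036],"rot": [0,0,0]},
    {"hand": 0.3,"linear": [0.001,0,0.05],"rot": [0,0,0]},
    {"hand": 0.3,"linear": [0.001,0,0.058],"rot": [0,0,0]},
    {"hand": 0.3,"linear": [0.001,0,0.058],"rot": [0,0,0]},
  ],
)

```text
time: 24.47
tcp_pos: [0.6629, -0.0771, 0.1225]
ee_rot: [[-0.026, 1.0, -0.001], [1.0, 0.026, 0.002], [0.002, -0.001, -1.0]]
force: [-0.2, 0.2, -0.7]
finger_gap: 0.347
```

arm_command(
  targets=[
    {"hand": 0.3,"linear": [0,0,0],"rot": [0,0,0]},
  ],
)

```text
time: 24.55
tcp_pos: [0.6637, -0.0771, 0.1246]
ee_rot: [[-0.025, 1.0, 0.001], [1.0, 0.025, 0.002], [0.002, 0.001, -1.0]]
force: [0.0, 0.7, 0.6]
finger_gap: 0.346
```

arm_command(
  targets=[
    {"hand": 0.3,"linear": [-0.001,0,0.004],"rot": [0,0,0.1]},
    {"hand": 0.3,"linear": [-0.001,0,0.004],"rot": [0,0,0.1]},
    {"hand": 1,"linear": [-0.001,0,0.004],"rot": [0,0,0.1]},
    {"hand": 1,"linear": [-0.001,0,0.004],"rot": [0,0,0.1]},
    {"hand": 1,"linear": [-0.001,0,0.004],"rot": [0,0,0.1]},
  ],
  force=20,
)

```text
time: 24.97
tcp_pos: [0.6639, -0.0777, 0.121]
ee_rot: [[-0.015, 1.0, 0.002], [1.0, 0.015, 0.002], [0.002, 0.002, -1.0]]
force: [-1.2, -0.3, 2.5]
finger_gap: 0.13
```

arm_command(
  targets=[
    {"hand": 1,"linear": [-0.01,0,0],"rot": [0,0,0]},
    {"hand": 1,"linear": [-0.02,0,0],"rot": [0,0,0]},
    {"hand": 1,"linear": [-0.02,0,0],"rot": [0,0,0]},
  ],
)

```text
time: 25.22
tcp_pos: [0.6642, -0.0996, 0.121]
ee_rot: [[-0.013, 1.0, 0.003], [1.0, 0.013, 0.002], [0.002, 0.003, -1.0]]
force: [0.6, -1.7, 2.4]
finger_gap: 0.13
```

arm_command(
  targets=[
    {"hand": 1,"linear": [-0.012,0,0],"rot": [0,0,0]},
    {"hand": 1,"linear": [-0.024,0,0],"rot": [0,0,0]},
    {"hand": 1,"linear": [-0.034,0,0],"rot": [0,0,0]},
    {"hand": 1,"linear": [-0.034,0,0],"rot": [0,0,0]},
  ],
)

```text
time: 25.55
tcp_pos: [0.6656, -0.1327, 0.121]
ee_rot: [[-0.013, 1.0, 0.005], [1.0, 0.013, 0.004], [0.004, 0.005, -1.0]]
force: [3.4, 0.7, 3.1]
finger_gap: 0.131
```

arm_command(
  targets=[
    {"hand": 1,"linear": [-0.002,0,0],"rot": [0,0,0]},
    {"hand": 1,"linear": [-0.004,0,0],"rot": [0,0,0]},
    {"hand": 1,"linear": [-0.004,0,0],"rot": [0,0,0]},
  ],
)

```text
time: 25.8
tcp_pos: [0.6656, -0.1337, 0.1209]
ee_rot: [[-0.015, 1.0, 0.004], [1.0, 0.015, 0.006], [0.006, 0.004, -1.0]]
force: [1.5, 11.0, 6.1]
finger_gap: 0.13
```

arm_command(
  targets=[
    {"hand": 1,"linear": [-0.001,0,0],"rot": [0,0,0]},
    {"hand": 1,"linear": [-0.001,0,0],"rot": [0,0,0]},
  ],
)

```text
time: 25.97
tcp_pos: [0.6656, -0.1338, 0.1209]
ee_rot: [[-0.016, 1.0, 0.004], [1.0, 0.016, 0.007], [0.007, 0.004, -1.0]]
force: [0.3, 14.4, 6.2]
finger_gap: 0.13
```

arm_command(
  targets=[
    {"hand": 1,"linear": [0.002,0,0],"rot": [0,0,0]},
    {"hand": 0.3,"linear": [0.002,0,0],"rot": [0,0,0]},
    {"hand": 0.3,"linear": [0.002,0,0],"rot": [0,0,0]},
    {"hand": 0.3,"linear": [0.002,0,0],"rot": [0,0,0]},
  ],
)

```text
time: 26.3
tcp_pos: [0.6639, -0.1357, 0.1193]
ee_rot: [[-0.014, 1.0, -0.001], [1.0, 0.014, 0.002], [0.002, -0.0, -1.0]]
force: [0.2, 1.0, -0.5]
finger_gap: 0.352
```

arm_command(
  targets=[
    {"hand": 0.3,"linear": [0,0,-0.03],"rot": [0,0,0]},
    {"hand": 0.3,"linear": [0,0,-0.07],"rot": [0,0,0]},
    {"hand": 0.3,"linear": [-0.1,0,-0.15],"rot": [0,0,0]},
    {"hand": 0.3,"linear": [-0.2,0,-0.15],"rot": [0,0,0]},
    {"hand": 0.3,"linear": [-0.2,0,-0.15],"rot": [0,0,0]},
  ],
)

```text
time: 26.72
tcp_pos: [0.6659, -0.2483, 0.2439]
ee_rot: [[-0.016, 1.0, 0.003], [1.0, 0.016, 0.002], [0.001, 0.004, -1.0]]
force: [1.1, 0.4, 0.0]
finger_gap: 0.351
```

```bash
cat > tab.py <<'E'
from h import *
for n in ("scene","top"):
    im,D=snap(n); P=cloud(n,D); tb=(D>0)&(abs(P[...,0]-.664)<.03)&(P[...,1]>-.2)&(P[...,1]<-.02)&(P[...,2]>.1235)&(P[...,2]<.14); s=P[tb]; print(n,len(s),np.percentile(s,[5,50,95],0).round(4).tolist() if len(s) else 0); 
    if n=="scene": S=im
import sys
cv2.imwrite(sys.argv[1],np.hstack([cv2.resize(S[170:320,170:370],(400,300),interpolation=2),cv2.resize(im[130:280,160:360],(400,300),interpolation=2)])[:,:,::-1])
E
python3 lev.py; python3 tab.py pics/s7.png
```

```text
top slope [ 0.0048 -0.0029] z@c 0.1154 3753 rect [ 566.5 -204.5] [168.4 235.6] 89.5
scene slope [ 0.0024 -0.0021] z@c 0.115 4849 rect [ 566.1 -140.4] [298. 239.] 89.86
t 26.8167 F [0.3 1.2 0.1] p [ 0.665  -0.2533  0.2434]
scene 40 [[0.6577, -0.1401, 0.1254], [0.6671, -0.1348, 0.1314], [0.6738, -0.1291, 0.1343]]
top 0 0
```

View pics/s7.png

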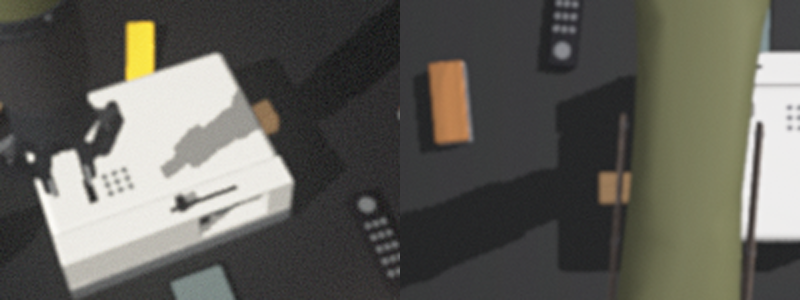

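The tab moved, but the case seems to have been pulled about 3 mm. I'll clear the arm from the cameras' view and measure properly.

arm_command(
  targets=[
    {"hand": 0.3,"linear": [0,0,-0.06],"rot": [0,0,0]},
    {"hand": 0.3,"linear": [-0.2,-0.34,-0.06],"rot": [0,0,0]},
    {"hand": 0.3,"linear": [-0.2,-0.34,-0.06],"rot": [0,0,0]},
    {"hand": 0.3,"linear": [-0.2,-0.34,-0.06],"rot": [0,0,0]},
    {"hand": 0.3,"linear": [-0.2,-0.34,-0.06],"rot": [0,0,0]},
  ],
)

```text
time: 27.33
tcp_pos: [0.5222, -0.3331, 0.2896]
ee_rot: [[-0.016, 1.0, -0.0], [1.0, 0.016, 0.003], [0.003, -0.0, -1.0]]
force: [-0.4, -0.5, -0.2]
finger_gap: 0.351
```

arm_command(
  targets=[
    {"hand": 0.3,"linear": [-0.1,-0.18,0],"rot": [0,0,0]},
    {"hand": 0.3,"linear": [-0.1,-0.18,0],"rot": [0,0,0]},
    {"hand": 0.3,"linear": [-0.1,-0.18,0],"rot": [0,0,0]},
    {"hand": 0.3,"linear": [-0.1,-0.18,0],"rot": [0,0,0]},
    {"hand": 0.3,"linear": [-0.1,-0.18,0],"rot": [0,0,0]},
  ],
)

```text
time: 27.75
tcp_pos: [0.3432, -0.4359, 0.2895]
ee_rot: [[-0.016, 1.0, 0.001], [1.0, 0.016, 0.003], [0.003, 0.001, -1.0]]
force: [0.7, -0.6, -0.5]
finger_gap: 0.35
```

```bash
python3 lev.py; python3 lev.py; python3 tab.py pics/s8.png; python3 - <<'E'
from h import *
im,D=snap("top"); P=cloud("top",D); wedge(im,P,(D>0)&(P[...,2]>.004)&(abs(P[...,0]-.52)<.05)&(P[...,1]>0.02)&(P[...,1]<.12))
hsv=cv2.cvtColor(im,cv2.COLOR_RGB2HSV)
m=(D>0)&(P[...,2]>.002)&(P[...,2]<.04)&(abs(P[...,0]-.52)<.06)&(P[...,1]>0.0)&(P[...,1]<.12)&(hsv[...,1]>60)
q=P[m]; print("wedge",len(q),np.percentile(q,[2,50,98],0).round(4).tolist())
cv2.imwrite("pics/s9.png",np.hstack([cv2.resize(im[145:180,270:400],(800,215),interpolation=2)])[:,:,::-1])
E
```

```text
top slope [ 0.0037 -0.0035] z@c 0.1154 7539 rect [ 567.3 -140.5] [296.1 236.1] 89.77
scene slope [ 0.0032 -0.002 ] z@c 0.1151 5972 rect [ 566.3 -140.4] [297.6 237.8] 89.77
t 27.85 F [0.9 0.4 0.3] p [ 0.3412 -0.4375  0.2906]
top slope [ 0.0046 -0.0037] z@c 0.1154 7565 rect [ 567.2 -140.4] [296.  235.9] 89.77
scene slope [ 0.0024 -0.0018] z@c 0.115 5952 rect [ 566.1 -140.6] [297.8 237.3] 89.99
t 27.95 F [0.  0.2 0.4] p [ 0.3443 -0.436   0.2897]
scene 42 [[0.6579, -0.1405, 0.1245], [0.6684, -0.1352, 0.1313], [0.6744, -0.1294, 0.1346]]
top 38 [[0.6581, -0.1404, 0.1282], [0.6662, -0.1352, 0.1317], [0.6753, -0.1302, 0.1346]]
wedge 286 [[0.4992, 0.0156, 0.0026], [0.5201, 0.0397, 0.0256], [0.5393, 0.0615, 0.033]]
```

View pics/s8.png

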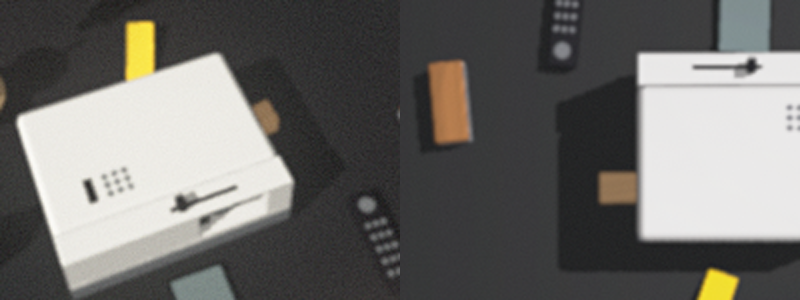

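```bash
python3 - <<'E'
from h import *
m,K=cam("top")
def prof(im,vs):
    g=cv2.cvtColor(im,cv2.COLOR_RGB2GRAY).astype(int)
    for v in vs:
        r=g[v,296:350]; print(v,' '.join(f"{x}" for x in r))
im,D=snap("top"); print("now"); prof(im,range(160,167))
old=cv2.imread("pics/top.png")[:,:,::-1].copy(); print("start"); prof(old,range(162,168))
print([plane("top",u,163,.116).round(4).tolist() for u in (300,310,330,340)])
E
```

```text
now
160 232 232 232 232 232 232 232 232 233 232 233 234 234 234 234 234 234 234 234 234 234 234 234 234 234 234 234 234 234 234 234 234 233 231 230 230 213 160 95 63 69 111 184 229 236 233 232 232 232 232 232 232 232 232
161 232 232 232 232 232 232 232 232 232 230 227 225 226 227 228 227 228 227 227 227 227 228 227 227 227 227 227 227 227 227 227 225 219 202 195 189 170 122 67 40 52 99 166 217 227 229 232 233 232 232 232 232 232 232
162 232 232 232 232 232 232 232 233 231 223 196 173 166 168 167 168 167 168 168 169 168 168 167 166 169 167 167 167 167 167 168 166 153 133 124 121 109 78 47 39 46 74 122 160 186 215 229 232 233 232 232 232 232 232
163 232 232 231 232 232 232 231 232 231 216 166 119 103 102 103 104 103 102 103 101 103 102 103 102 102 103 102 103 103 108 108 101 91 82 77 77 70 54 39 39 45 59 90 120 155 203 228 233 233 233 233 232 232 232
164 231 232 232 232 232 232 232 232 231 221 188 155 146 147 147 147 147 147 146 146 147 146 146 146 146 145 145 146 148 153 146 124 108 108 110 109 97 75 47 41 50 84 130 167 194 220 231 233 232 233 232 232 232 232
165 232 232 232 232 232 2
[... 1109 characters left out ...]
 101 95 83 71 52 42 45 50 70 95 109 112 110 106 103 103 104 103 105 109 117 114 112 109 109 109 110 119 128 131 128 136 170 216 230 232 232 232 232 232 233 232 232 232 232
166 232 232 232 233 232 220 169 114 89 85 87 88 80 62 46 39 55 87 124 145 149 149 149 147 147 148 147 149 158 169 173 175 174 174 175 176 187 199 205 205 207 217 226 232 233 233 232 232 232 233 233 232 232 233
167 232 232 232 233 231 220 175 139 132 133 135 133 118 88 57 51 78 132 185 211 216 219 216 218 217 217 217 217 221 224 225 225 225 224 225 225 227 232 233 232 231 231 232 233 233 232 233 233 233 233 233 232 232 233
[[0.6666, -0.046, 0.116], [0.6664, -0.0713, 0.116], [0.666, -0.1217, 0.116], [0.6658, -0.1469, 0.116]]
```

Measured against the slot (columns 306.5–340.5), the tab sits about 29–30 mm from the slot's centre, so it is at the open stop; it had started about 8 mm open. But the stop force dragged the case about 3.5 mm and loosened the wedge by about 2 mm, so I'll re-seat the wedge and repeat the press.

arm_command(
  targets=[
    {"hand": 0.7,"linear": [0.55,0.18,0],"rot": [0,0,-14.8]},
    {"hand": 0.7,"linear": [0.55,0.18,0],"rot": [0,0,-14.8]},
    {"hand": 0.7,"linear": [0.55,0.18,0],"rot": [0,0,-14.8]},
    {"hand": 0.7,"linear": [0.55,0.18,0],"rot": [0,0,-14.8]},
    {"hand": 0.7,"linear": [0.55,0.18,0],"rot": [0,0,-14.8]},
  ],
)

```text
time: 28.57
tcp_pos: [0.4076, -0.2347, 0.2905]
ee_rot: [[-0.603, 0.798, 0.001], [0.798, 0.603, 0.002], [0.001, 0.003, -1.0]]
force: [1.9, 0.4, 1.0]
finger_gap: 0.147
```

```bash
python3 plan.py 0.519 0.11 0.25 180.2
```

```text
lin [0.2079, 0.2965, 0.0415] rot [0.03, 0.0, -8.86]
t 28.57 p [ 0.4076 -0.2347  0.2905] F [1.9 0.4 1. ] gap 0.147 q [-0.09 -0.29 -0.11 -0.   -1.75 -0.83]
```

arm_command(
  targets=[
    {"hand": 0.7,"linear": [0.208,0.296,0.02],"rot": [0,0,-8.4]},
    {"hand": 0.7,"linear": [0.208,0.296,0.02],"rot": [0,0,-8.4]},
    {"hand": 0.7,"linear": [0.208,0.296,0.02],"rot": [0,0,-8.4]},
    {"hand": 0.7,"linear": [0.208,0.296,0.02],"rot": [0,0,-8.4]},
    {"hand": 0.7,"linear": [0.208,0.296,0.02],"rot": [0,0,-8.4]},
  ],
)

```text
time: 28.98
tcp_pos: [0.4725, -0.0364, 0.2797]
ee_rot: [[-0.956, 0.294, 0.002], [0.294, 0.956, 0.003], [-0.001, 0.003, -1.0]]
force: [0.9, -1.1, 0.1]
finger_gap: 0.149
```

```bash
python3 plan.py 0.519 0.11 0.2 180.2
```

```text
lin [-0.0014, 0.1534, 0.0802] rot [0.03, 0.01, -2.88]
t 28.98 p [ 0.4725 -0.0364  0.2797] F [ 0.9 -1.1  0.1] gap 0.149 q [ 0.35 -0.29 -0.12 -0.   -1.73 -0.65]
```

arm_command(
  targets=[
    {"hand": 0.7,"linear": [0,0.15,0.01],"rot": [0,0,-2.6]},
    {"hand": 0.7,"linear": [0,0.15,0.01],"rot": [0,0,-2.6]},
    {"hand": 0.7,"linear": [0,0.15,0.01],"rot": [0,0,-2.6]},
    {"hand": 0.7,"linear": [0,0.15,0.01],"rot": [0,0,-2.6]},
    {"hand": 0.7,"linear": [0,0.15,0.08],"rot": [0,0,-2.6]},
  ],
)

```text
time: 29.4
tcp_pos: [0.5209, 0.1091, 0.2344]
ee_rot: [[-1.0, 0.028, 0.012], [0.028, 1.0, 0.005], [-0.012, 0.006, -1.0]]
force: [0.5, -1.0, 1.1]
finger_gap: 0.149
```

```bash
python3 plan.py 0.519 0.105 0.05 180.2
```

```text
lin [0.0039, -0.0052, 0.1843] rot [0.05, 0.11, -0.3]
t 29.4 p [0.5209 0.1091 0.2344] F [ 0.5 -1.   1.1] gap 0.149 q [ 0.59 -0.15 -0.09  0.   -1.62 -0.61]
```

arm_command(
  targets=[
    {"hand": 0.7,"linear": [0.001,-0.003,0.17],"rot": [0,0,-0.3]},
    {"hand": 0.7,"linear": [0.001,-0.003,0.17],"rot": [0,0,-0.3]},
    {"hand": 0.7,"linear": [0.001,-0.003,0.17],"rot": [0,0,-0.3]},
    {"hand": 0.7,"linear": [0.001,-0.003,0.17],"rot": [0,0,-0.3]},
    {"hand": 0.7,"linear": [0.001,-0.003,0.17],"rot": [0,0,-0.3]},
  ],
)

```text
time: 29.82
tcp_pos: [0.5114, 0.1002, 0.0492]
ee_rot: [[-1.0, 0.002, -0.012], [0.002, 1.0, -0.002], [0.012, -0.002, -1.0]]
force: [-1.5, -0.4, -1.4]
finger_gap: 0.147
```

arm_command(
  targets=[
    {"hand": 0.7,"linear": [0,0,0],"rot": [0,0,0]},
  ],
)

```text
time: 29.9
tcp_pos: [0.5152, 0.1008, 0.0564]
ee_rot: [[-1.0, 0.001, -0.003], [0.001, 1.0, -0.001], [0.003, -0.001, -1.0]]
force: [-0.1, -0.3, 1.1]
finger_gap: 0.149
```

```bash
python3 plan.py 0.519 0.1 0.009 180.2
```

```text
lin [-0.004, -0.0008, 0.0474] rot [-0.01, -0.03, -0.05]
t 29.9 p [0.5152 0.1008 0.0564] F [-0.1 -0.3  1.1] gap 0.149 q [ 0.58 -0.11 -0.38 -0.   -1.3  -0.58]
```

arm_command(
  targets=[
    {"hand": 0.7,"linear": [-0.003,0,0.03],"rot": [0,0,0]},
    {"hand": 0.7,"linear": [-0.003,0,0.046],"rot": [0,0,0]},
    {"hand": 0.7,"linear": [-0.003,0,0.048],"rot": [0,0,0]},
    {"hand": 0.7,"linear": [-0.003,0,0.048],"rot": [0,0,0]},
  ],
)

```text
time: 30.23
tcp_pos: [0.521, 0.1017, 0.0128]
ee_rot: [[-1.0, 0.002, 0.004], [0.002, 1.0, 0.003], [-0.004, 0.003, -1.0]]
force: [1.0, 0.5, 1.4]
finger_gap: 0.149
```

arm_command(
  targets=[
    {"hand": 0.7,"linear": [0,-0.01,0],"rot": [0,0,0]},
    {"hand": 0.7,"linear": [0,-0.018,0],"rot": [0,0,0]},
    {"hand": 0.7,"linear": [0,-0.022,0],"rot": [0,0,0]},
    {"hand": 0.7,"linear": [0,-0.022,0],"rot": [0,0,0]},
  ],
)

```text
time: 30.57
tcp_pos: [0.5203, 0.0783, 0.0118]
ee_rot: [[-1.0, 0.004, 0.003], [0.004, 1.0, 0.003], [-0.003, 0.003, -1.0]]
force: [0.2, -0.1, 0.8]
finger_gap: 0.15
```

arm_command(
  targets=[
    {"hand": 0.7,"linear": [0,-0.002,0],"rot": [0,0,0]},
    {"hand": 0.7,"linear": [0,-0.003,0],"rot": [0,0,0]},
    {"hand": 0.7,"linear": [0,-0.003,0],"rot": [0,0,0]},
  ],
)

```text
time: 30.82
tcp_pos: [0.5197, 0.0759, 0.0105]
ee_rot: [[-1.0, 0.003, 0.002], [0.003, 1.0, 0.002], [-0.002, 0.002, -1.0]]
force: [-0.0, -0.5, 0.2]
finger_gap: 0.154
```

arm_command(
  targets=[
    {"hand": 0.7,"linear": [0,-0.002,0],"rot": [0,0,0]},
    {"hand": 0.7,"linear": [0,-0.003,0],"rot": [0,0,0]},
    {"hand": 0.7,"linear": [0,-0.003,0],"rot": [0,0,0]},
  ],
)

```text
time: 31.07
tcp_pos: [0.52, 0.0747, 0.0105]
ee_rot: [[-1.0, 0.002, 0.003], [0.002, 1.0, 0.005], [-0.003, 0.005, -1.0]]
force: [-0.6, 6.2, -0.4]
finger_gap: 0.151
```

arm_command(
  targets=[
    {"hand": 0.7,"linear": [0,-0.001,0],"rot": [0,0,0]},
    {"hand": 0.7,"linear": [0,-0.001,0],"rot": [0,0,0]},
  ],
)

```text
time: 31.23
tcp_pos: [0.5201, 0.0744, 0.0105]
ee_rot: [[-1.0, 0.002, 0.003], [0.002, 1.0, 0.007], [-0.003, 0.007, -1.0]]
force: [-0.9, 8.5, -1.4]
finger_gap: 0.148
```

arm_command(
  targets=[
    {"hand": 0.7,"linear": [0,-0.001,0],"rot": [0,0,0]},
    {"hand": 0.7,"linear": [0,-0.001,0],"rot": [0,0,0]},
  ],
)

```text
time: 31.4
tcp_pos: [0.5203, 0.0741, 0.0105]
ee_rot: [[-1.0, 0.002, 0.004], [0.002, 1.0, 0.008], [-0.004, 0.008, -1.0]]
force: [0.5, 11.2, -1.0]
finger_gap: 0.147
```

arm_command(
  targets=[
    {"hand": 0.7,"linear": [0,-0.001,0],"rot": [0,0,0]},
    {"hand": 0.7,"linear": [0,-0.001,0],"rot": [0,0,0]},
  ],
)

```text
time: 31.57
tcp_pos: [0.5204, 0.0736, 0.0105]
ee_rot: [[-1.0, 0.001, 0.004], [0.001, 1.0, 0.009], [-0.004, 0.009, -1.0]]
force: [1.1, 13.4, -0.1]
finger_gap: 0.154
```

arm_command(
  targets=[
    {"hand": 0.7,"linear": [0,-0.001,0],"rot": [0,0,0]},
    {"hand": 0.7,"linear": [0,-0.001,0],"rot": [0,0,0]},
    {"hand": 0.7,"linear": [0,-0.001,0],"rot": [0,0,0]},
  ],
)

```text
time: 31.82
tcp_pos: [0.5204, 0.0731, 0.0105]
ee_rot: [[-1.0, 0.001, 0.004], [0.001, 1.0, 0.009], [-0.004, 0.009, -1.0]]
force: [-0.1, 15.0, -0.8]
finger_gap: 0.149
```

```bash
python3 lev.py
```

```text
top slope [ 0.0037 -0.0021] z@c 0.1155 7583 rect [ 567.  -115.9] [346.4 236.2] 89.48
scene slope [ 0.0021 -0.0008] z@c 0.1151 5956 rect [ 565.8 -114.6] [348.8 238.2] 89.61
t 31.9167 F [ 0.2 14.7 -0.3] p [0.5205 0.0731 0.0105]
```

arm_command(
  targets=[
    {"hand": 0.7,"linear": [0,-0.001,0],"rot": [0,0,0]},
    {"hand": 0.7,"linear": [0,-0.001,0],"rot": [0,0,0]},
    {"hand": 0.7,"linear": [0,-0.001,0],"rot": [0,0,0]},
  ],
)

```text
time: 32.17
tcp_pos: [0.5205, 0.0725, 0.0106]
ee_rot: [[-1.0, 0.001, 0.005], [0.001, 1.0, 0.01], [-0.005, 0.01, -1.0]]
force: [-0.9, 16.3, -2.2]
finger_gap: 0.148
```

arm_command(
  targets=[
    {"hand": 0.7,"linear": [0,-0.0008,0],"rot": [0,0,0]},
    {"hand": 0.7,"linear": [0,-0.0008,0],"rot": [0,0,0]},
    {"hand": 0.7,"linear": [0,-0.0008,0],"rot": [0,0,0]},
  ],
)

```text
time: 32.42
tcp_pos: [0.5206, 0.0721, 0.0105]
ee_rot: [[-1.0, 0.001, 0.005], [0.001, 1.0, 0.011], [-0.005, 0.011, -1.0]]
force: [-0.2, 17.0, -2.1]
finger_gap: 0.148
```

```bash
python3 lev.py; python3 lev.py
```

```text
top slope [ 0.0028 -0.002 ] z@c 0.1155 7595 rect [ 567.3 -140.4] [296.1 236.1] 89.77
scene slope [ 0.0023 -0.0008] z@c 0.1152 5956 rect [ 565.8 -115. ] [349.4 238.3] 89.92
t 32.5167 F [ 0.1 17.8 -1. ] p [0.5206 0.0722 0.0105]
top slope [ 0.0036 -0.0021] z@c 0.1155 7594 rect [ 567.1 -115.4] [346.3 235.9] 89.68
scene slope [ 0.0014 -0.0011] z@c 0.1151 5959 rect [ 566.2 -114.9] [348.7 237.6] 89.63
t 32.6167 F [-0.7 18.  -1.8] p [0.5206 0.0722 0.0105]
```

arm_command(
  targets=[
    {"hand": 0.7,"linear": [0,-0.0006,0],"rot": [0,0,0]},
    {"hand": 0.7,"linear": [0,-0.0006,0],"rot": [0,0,0]},
    {"hand": 0.7,"linear": [0,-0.0006,0],"rot": [0,0,0]},
  ],
)

```text
time: 32.87
tcp_pos: [0.5206, 0.0719, 0.0106]
ee_rot: [[-1.0, 0.001, 0.005], [0.001, 1.0, 0.011], [-0.005, 0.011, -1.0]]
force: [-0.0, 19.6, -1.1]
finger_gap: 0.148
```

arm_command(
  targets=[
    {"hand": 0.7,"linear": [0,0.03,0],"rot": [0,0,0]},
    {"hand": 0.7,"linear": [0,0.04,-0.04],"rot": [0,0,0]},
    {"hand": 1,"linear": [0,0.04,-0.12],"rot": [0,0,0]},
    {"hand": 1,"linear": [0,0.04,-0.18],"rot": [0,0,0]},
    {"hand": 1,"linear": [0,0.04,-0.18],"rot": [0,0,0]},
  ],
)

```text
time: 33.28
tcp_pos: [0.5191, 0.1064, 0.1773]
ee_rot: [[-1.0, 0.002, 0.001], [0.002, 1.0, 0.002], [-0.001, 0.002, -1.0]]
force: [1.5, 1.1, -0.2]
finger_gap: 0.0
```

arm_command(
  targets=[
    {"hand": 1,"linear": [-0.118,-0.335,0],"rot": [0,0,0]},
    {"hand": 1,"linear": [-0.118,-0.335,0],"rot": [0,0,0]},
    {"hand": 1,"linear": [-0.118,-0.335,0],"rot": [0,0,0]},
    {"hand": 1,"linear": [-0.118,-0.335,0],"rot": [0,0,0]},
    {"hand": 1,"linear": [-0.118,-0.335,0],"rot": [0,0,0]},
  ],
)

```text
time: 33.7
tcp_pos: [0.5886, -0.0922, 0.1752]
ee_rot: [[-1.0, 0.002, 0.002], [0.002, 1.0, 0.002], [-0.002, 0.002, -1.0]]
force: [1.2, 1.4, 0.7]
finger_gap: -0.0
```

```bash
python3 plan.py 0.642 -0.235 0.18 180
```

```text
lin [-0.0537, -0.1427, -0.005] rot [0.02, 0.02, -0.02]
t 33.7 p [ 0.5886 -0.0922  0.1752] F [1.2 1.4 0.7] gap -0.0 q [ 0.18  0.03 -0.03 -0.   -1.51 -0.18]
```

arm_command(
  targets=[
    {"hand": 1,"linear": [-0.05,-0.131,-0.003],"rot": [0,0,0]},
    {"hand": 1,"linear": [-0.05,-0.131,-0.003],"rot": [0,0,0]},
    {"hand": 1,"linear": [-0.05,-0.131,-0.003],"rot": [0,0,0]},
    {"hand": 1,"linear": [-0.05,-0.131,-0.003],"rot": [0,0,0]},
    {"hand": 1,"linear": [-0.05,-0.131,-0.003],"rot": [0,0,0]},
  ],
)

```text
time: 34.12
tcp_pos: [0.6378, -0.2253, 0.1761]
ee_rot: [[-1.0, 0.007, -0.001], [0.007, 1.0, 0.002], [0.001, 0.002, -1.0]]
force: [1.4, 0.7, 0.3]
finger_gap: 0.001
```

arm_command(
  targets=[
    {"hand": 1,"linear": [-0.002,-0.008,0.03],"rot": [0,0,0]},
    {"hand": 1,"linear": [-0.002,-0.008,0.05],"rot": [0,0,0]},
    {"hand": 1,"linear": [-0.002,-0.008,0.052],"rot": [0,0,0]},
    {"hand": 1,"linear": [-0.002,-0.008,0.052],"rot": [0,0,0]},
    {"hand": 1,"linear": [-0.002,-0.008,0.052],"rot": [0,0,0]},
  ],
)

```text
time: 34.53
tcp_pos: [0.6404, -0.2292, 0.1275]
ee_rot: [[-1.0, 0.002, 0.003], [0.002, 1.0, 0.001], [-0.003, 0.001, -1.0]]
force: [-0.0, -0.5, 1.5]
finger_gap: -0.003
```

```bash
python3 plan.py 0.642 -0.235 0.118 180
```

```text
lin [-0.0016, -0.0058, 0.0095] rot [0.01, 0.03, -0.02]
t 34.53 p [ 0.6404 -0.2292  0.1275] F [-0.  -0.5  1.5] gap -0.003 q [-0.05  0.26  0.14 -0.   -1.45  0.05]
```

arm_command(
  targets=[
    {"hand": 1,"linear": [-0.001,-0.004,0.006],"rot": [0,0,0]},
    {"hand": 1,"linear": [-0.001,-0.004,0.01],"rot": [0,0,0]},
    {"hand": 1,"linear": [-0.001,-0.004,0.01],"rot": [0,0,0]},
  ],
)

```text
time: 34.78
tcp_pos: [0.6408, -0.2332, 0.1154]
ee_rot: [[-1.0, 0.003, 0.001], [0.003, 1.0, 0.003], [-0.001, 0.003, -1.0]]
force: [-0.3, 1.0, -0.2]
finger_gap: -0.002
```

arm_command(
  targets=[
    {"hand": 1,"linear": [0,0,0.001],"rot": [0,0,0]},
    {"hand": 1,"linear": [0,0,0.002],"rot": [0,0,0]},
    {"hand": 1,"linear": [0,0,0.002],"rot": [0,0,0]},
  ],
)

```text
time: 35.03
tcp_pos: [0.6411, -0.2335, 0.1148]
ee_rot: [[-1.0, 0.002, 0.002], [0.002, 1.0, 0.002], [-0.002, 0.002, -1.0]]
force: [-1.7, 0.7, 3.0]
finger_gap: -0.0
```

arm_command(
  targets=[
    {"hand": 1,"linear": [0,0,0.001],"rot": [0,0,0]},
    {"hand": 1,"linear": [0,0,0.0015],"rot": [0,0,0]},
    {"hand": 1,"linear": [0,0,0.0015],"rot": [0,0,0]},
  ],
)

```text
time: 35.28
tcp_pos: [0.6412, -0.2335, 0.1147]
ee_rot: [[-1.0, 0.002, 0.003], [0.002, 1.0, 0.001], [-0.003, 0.001, -1.0]]
force: [-3.6, 2.7, 7.3]
finger_gap: 0.002
```

No rock: z stays at 0.1147–0.1148 as the load rises to 7.3 N, the same height as after the first jam. I add a touch more load, then retreat clear.

arm_command(
  targets=[
    {"hand": 1,"linear": [0,0,0.0008],"rot": [0,0,0]},
    {"hand": 1,"linear": [0,0,0.0008],"rot": [0,0,0]},
    {"hand": 1,"linear": [0,0,0.0008],"rot": [0,0,0]},
  ],
)

```text
time: 35.53
tcp_pos: [0.6412, -0.2335, 0.1146]
ee_rot: [[-1.0, 0.002, 0.004], [0.002, 1.0, 0.001], [-0.004, 0.001, -1.0]]
force: [-5.3, 3.4, 12.1]
finger_gap: -0.001
```

arm_command(
  targets=[
    {"hand": 1,"linear": [0,0,-0.03],"rot": [0,0,0]},
    {"hand": 1,"linear": [0,0,-0.07],"rot": [0,0,0]},
    {"hand": 1,"linear": [0,0,-0.15],"rot": [0,0,0]},
    {"hand": 1,"linear": [0,0,-0.18],"rot": [0,0,0]},
    {"hand": 1,"linear": [0.1,-0.08,-0.18],"rot": [0,0,0]},
  ],
)

```text
time: 35.95
tcp_pos: [0.6132, -0.2574, 0.2804]
ee_rot: [[-1.0, -0.002, 0.011], [-0.002, 1.0, -0.001], [-0.011, -0.001, -1.0]]
force: [0.8, -2.3, 1.6]
finger_gap: -0.004
```

arm_command(
  targets=[
    {"hand": 1,"linear": [0.26,-0.2,0],"rot": [0,0,0]},
    {"hand": 1,"linear": [0.26,-0.2,0],"rot": [0,0,0]},
    {"hand": 1,"linear": [0.26,-0.2,0],"rot": [0,0,0]},
    {"hand": 1,"linear": [0.26,-0.2,0],"rot": [0,0,0]},
    {"hand": 1,"linear": [0.26,-0.2,0],"rot": [0,0,0]},
  ],
)

```text
time: 36.37
tcp_pos: [0.4416, -0.3866, 0.2728]
ee_rot: [[-1.0, 0.002, 0.002], [0.002, 1.0, 0.002], [-0.002, 0.002, -1.0]]
force: [1.0, -0.5, -0.7]
finger_gap: 0.0
```

arm_command(
  targets=[
    {"hand": 1,"linear": [0.07,-0.05,0],"rot": [0,0,0]},
    {"hand": 1,"linear": [0.07,-0.05,0],"rot": [0,0,0]},
    {"hand": 1,"linear": [0.07,-0.05,0],"rot": [0,0,0]},
    {"hand": 1,"linear": [0.07,-0.05,0],"rot": [0,0,0]},
  ],
)

```text
time: 36.7
tcp_pos: [0.3713, -0.4369, 0.273]
ee_rot: [[-1.0, 0.006, 0.002], [0.006, 1.0, 0.002], [-0.002, 0.002, -1.0]]
force: [1.7, -0.5, 0.1]
finger_gap: 0.0
```

```bash
python3 lev.py; python3 tab.py pics/s10.png; python3 - <<'E'
from h import *
S,D=snap("scene"); cv2.imwrite("pics/final.png",cv2.resize(S,(800,600))[:,:,::-1])
for n in ("top","scene"):
    im,D=snap(n)
    for q in ["can_center","coaster","eraser_center","cup","remote","marker","mouse","bottle","phone"]:
        for r in env.pinpoint(n,q)[:1]:print(n,q,px2w(n,D,*r["point"]).round(3))
E
```

```text
top slope [ 0.0034 -0.0019] z@c 0.1155 7606 rect [ 567.3 -140.5] [296.2 236.1] 89.77
scene slope [ 0.0019 -0.0007] z@c 0.1152 5949 rect [ 565.8 -139.8] [298.4 239.1] 89.52
t 36.8 F [ 0.6 -0.   0.4] p [ 0.3734 -0.4355  0.2724]
scene 39 [[0.6587, -0.141, 0.1258], [0.6666, -0.1356, 0.1317], [0.6742, -0.1301, 0.1337]]
top 38 [[0.6579, -0.1403, 0.1298], [0.6656, -0.1351, 0.1323], [0.6751, -0.1301, 0.1354]]
top can_center [0.501 0.389 0.141]
top coaster [0.494 0.382 0.106]
top eraser_center [0.635 0.263 0.029]
top cup [ 0.396 -0.18   0.635]
top remote [0.752 0.107 0.018]
top marker [ 0.525 -0.226  0.658]
top mouse [0.355 0.403 0.03 ]
top bottle [ 0.52  -0.226  0.661]
top phone [ 0.786 -0.145  0.01 ]
scene can_center [0.519 0.39  0.098]
scene coaster [0.53  0.4   0.021]
scene eraser_center [0.645 0.267 0.029]
scene cup [ 0.361 -0.352  0.034]
scene remote [0.778 0.109 0.018]
scene marker [ 0.437 -0.404  0.014]
scene mouse [ 0.787 -0.147  0.009]
scene bottle [ 0.63  -0.458  0.063]
scene phone [ 0.786 -0.141  0.01 ]
```

View pics/final.png

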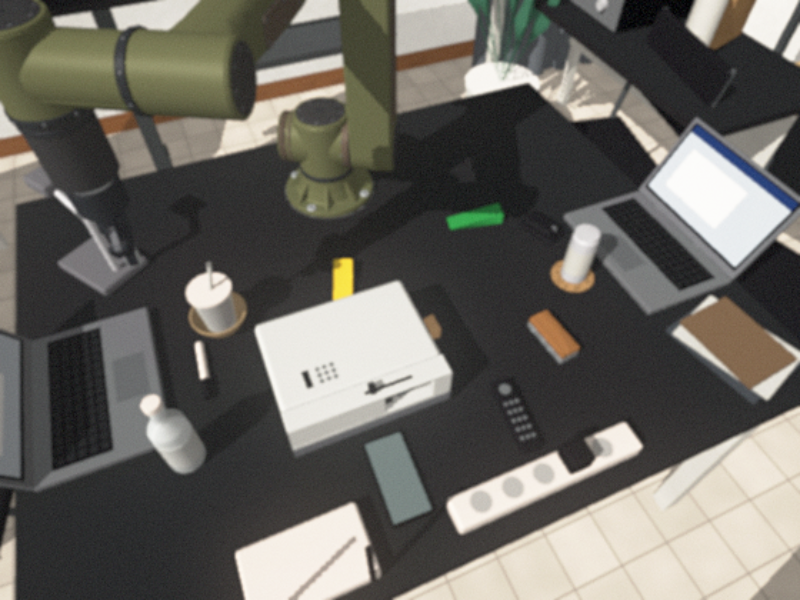

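The final picture shows the can on the coaster at (577,262), the wedge under the grille edge at (432,327), and the projector level. The slot measurement doesn't strictly rule out a few mm of shutter travel left, so I'll check with a gentle push of the closed fingertip.

arm_command(
  targets=[
    {"hand": 1,"linear": [-0.293,0.335,0.04],"rot": [0,0,0]},
    {"hand": 1,"linear": [-0.293,0.335,0.04],"rot": [0,0,0]},
    {"hand": 1,"linear": [-0.293,0.335,0.04],"rot": [0,0,0]},
    {"hand": 1,"linear": [-0.293,0.335,0.04],"rot": [0,0,0]},
    {"hand": 1,"linear": [-0.293,0.335,0.04],"rot": [0,0,0]},
  ],
)

```text
time: 38.37
tcp_pos: [0.5111, -0.2781, 0.2546]
ee_rot: [[-1.0, 0.003, 0.002], [0.003, 1.0, 0.002], [-0.002, 0.002, -1.0]]
force: [1.2, -0.5, 0.6]
finger_gap: -0.001
```

```bash
python3 plan.py 0.666 -0.1 0.18 180
```

```text
lin [-0.1542, 0.1784, 0.0753] rot [0.02, 0.02, -0.03]
t 38.37 p [ 0.5111 -0.2781  0.2546] F [ 1.2 -0.5  0.6] gap -0.001 q [-0.16 -0.    0.08 -0.   -1.66  0.15]
```

arm_command(
  targets=[
    {"hand": 1,"linear": [-0.148,0.172,0.06],"rot": [0,0,0]},
    {"hand": 1,"linear": [-0.148,0.172,0.06],"rot": [0,0,0]},
    {"hand": 1,"linear": [-0.148,0.172,0.06],"rot": [0,0,0]},
    {"hand": 1,"linear": [-0.148,0.172,0.06],"rot": [0,0,0]},
    {"hand": 1,"linear": [-0.148,0.172,0.06],"rot": [0,0,0]},
  ],
)

```text
time: 38.78
tcp_pos: [0.6431, -0.1255, 0.2014]
ee_rot: [[-1.0, 0.002, 0.002], [0.002, 1.0, 0.002], [-0.002, 0.002, -1.0]]
force: [0.7, -1.3, -0.2]
finger_gap: -0.0
```

arm_command(
  targets=[
    {"hand": 1,"linear": [0,0,0],"rot": [0,0,0]},
    {"hand": 1,"linear": [0,0,0],"rot": [0,0,0]},
    {"hand": 1,"linear": [0,0,0],"rot": [0,0,0]},
  ],
)

```text
time: 39.03
tcp_pos: [0.6421, -0.1274, 0.2017]
ee_rot: [[-1.0, 0.002, 0.001], [0.002, 1.0, 0.002], [-0.001, 0.002, -1.0]]
force: [0.3, -1.0, -0.2]
finger_gap: -0.001
```

```bash
python3 plan.py 0.666 -0.1 0.122 180
```

```text
lin [-0.0238, 0.0273, 0.0798] rot [0.02, 0.01, -0.02]
t 39.03 p [ 0.6421 -0.1274  0.2017] F [ 0.3 -1.  -0.2] gap -0.001 q [ 0.11  0.18  0.19 -0.   -1.57 -0.11]
```

arm_command(
  targets=[
    {"hand": 1,"linear": [-0.024,0.027,0],"rot": [0,0,0]},
    {"hand": 1,"linear": [-0.024,0.027,0.04],"rot": [0,0,0]},
    {"hand": 1,"linear": [-0.024,0.027,0.07],"rot": [0,0,0]},
    {"hand": 1,"linear": [-0.024,0.027,0.078],"rot": [0,0,0]},
    {"hand": 1,"linear": [-0.024,0.027,0.078],"rot": [0,0,0]},
  ],
)

```text
time: 39.45
tcp_pos: [0.6645, -0.1013, 0.1216]
ee_rot: [[-1.0, 0.004, -0.003], [0.004, 1.0, 0.002], [0.003, 0.002, -1.0]]
force: [-0.9, -1.0, 0.4]
finger_gap: 0.0
```

arm_command(
  targets=[
    {"hand": 1,"linear": [0,0,0.001],"rot": [0,0,0]},
    {"hand": 1,"linear": [0,-0.006,0.001],"rot": [0,0,0]},
    {"hand": 1,"linear": [0,-0.012,0.001],"rot": [0,0,0]},
    {"hand": 1,"linear": [0,-0.012,0.001],"rot": [0,0,0]},
  ],
)

```text
time: 39.78
tcp_pos: [0.6668, -0.1138, 0.1251]
ee_rot: [[-1.0, 0.004, 0.005], [0.004, 1.0, 0.002], [-0.005, 0.002, -1.0]]
force: [0.6, 0.8, 0.3]
finger_gap: -0.001
```

arm_command(
  targets=[
    {"hand": 1,"linear": [0,-0.002,0],"rot": [0,0,0]},
    {"hand": 1,"linear": [0,-0.004,0],"rot": [0,0,0]},
    {"hand": 1,"linear": [0,-0.004,0],"rot": [0,0,0]},
  ],
)

```text
time: 40.03
tcp_pos: [0.6664, -0.1164, 0.1232]
ee_rot: [[-1.0, 0.003, 0.002], [0.003, 1.0, 0.002], [-0.002, 0.002, -1.0]]
force: [0.0, 0.2, 0.3]
finger_gap: 0.001
```

arm_command(
  targets=[
    {"hand": 1,"linear": [0,-0.002,0],"rot": [0,0,0]},
    {"hand": 1,"linear": [0,-0.002,0],"rot": [0,0,0]},
  ],
)

```text
time: 40.2
tcp_pos: [0.6664, -0.1168, 0.123]
ee_rot: [[-1.0, 0.002, 0.002], [0.002, 1.0, 0.004], [-0.002, 0.004, -1.0]]
force: [-1.1, 5.0, 1.8]
finger_gap: 0.003
```

arm_command(
  targets=[
    {"hand": 1,"linear": [0,-0.002,0],"rot": [0,0,0]},
    {"hand": 1,"linear": [0,-0.002,0],"rot": [0,0,0]},
  ],
)

```text
time: 40.37
tcp_pos: [0.6664, -0.117, 0.123]
ee_rot: [[-1.0, 0.0, 0.002], [0.0, 1.0, 0.007], [-0.002, 0.007, -1.0]]
force: [-2.3, 10.5, 4.7]
finger_gap: 0.001
```

arm_command(
  targets=[
    {"hand": 1,"linear": [0,-0.001,0],"rot": [0,0,0]},
    {"hand": 1,"linear": [0,-0.001,0],"rot": [0,0,0]},
  ],
)

```text
time: 40.53
tcp_pos: [0.6664, -0.1171, 0.123]
ee_rot: [[-1.0, -0.0, 0.002], [-0.0, 1.0, 0.008], [-0.002, 0.008, -1.0]]
force: [-3.5, 13.3, 4.3]
finger_gap: -0.005
```

The tab is against its hard stop: 13 N, far above the 1.5 N of friction, moved it by nothing. I retreat and do a last check.

arm_command(
  targets=[
    {"hand": 1,"linear": [0,0.012,0],"rot": [0,0,0]},
    {"hand": 1,"linear": [0,0.014,-0.03],"rot": [0,0,0]},
    {"hand": 1,"linear": [0,0.014,-0.12],"rot": [0,0,0]},
    {"hand": 1,"linear": [0.1,-0.1,-0.18],"rot": [0,0,0]},
    {"hand": 1,"linear": [0.1,-0.1,-0.18],"rot": [0,0,0]},
  ],
)

```text
time: 40.95
tcp_pos: [0.6213, -0.1578, 0.2443]
ee_rot: [[-1.0, 0.0, 0.002], [0.0, 1.0, 0.001], [-0.002, 0.001, -1.0]]
force: [0.8, -0.7, 0.7]
finger_gap: 0.001
```

arm_command(
  targets=[
    {"hand": 1,"linear": [0.2,-0.2,-0.04],"rot": [0,0,0]},
    {"hand": 1,"linear": [0.2,-0.2,-0.04],"rot": [0,0,0]},
    {"hand": 1,"linear": [0.2,-0.2,-0.04],"rot": [0,0,0]},
    {"hand": 1,"linear": [0.2,-0.2,-0.04],"rot": [0,0,0]},
    {"hand": 1,"linear": [0.2,-0.2,-0.04],"rot": [0,0,0]},
  ],
)

```text
time: 41.37
tcp_pos: [0.4733, -0.3048, 0.2718]
ee_rot: [[-1.0, 0.002, 0.002], [0.002, 1.0, 0.001], [-0.002, 0.001, -1.0]]
force: [0.7, -0.2, -0.2]
finger_gap: 0.001
```

arm_command(
  targets=[
    {"hand": 1,"linear": [0.08,-0.08,0],"rot": [0,0,0]},
    {"hand": 1,"linear": [0.08,-0.08,0],"rot": [0,0,0]},
    {"hand": 1,"linear": [0.08,-0.08,0],"rot": [0,0,0]},
    {"hand": 1,"linear": [0.08,-0.08,0],"rot": [0,0,0]},
  ],
)

```text
time: 41.7
tcp_pos: [0.3912, -0.3867, 0.2719]
ee_rot: [[-1.0, 0.008, 0.001], [0.008, 1.0, 0.0], [-0.001, 0.0, -1.0]]
force: [1.3, 1.3, 1.0]
finger_gap: 0.003
```

```bash
python3 lev.py; python3 lev.py; python3 tab.py pics/s11.png
```

```text
top slope [ 0.0027 -0.002 ] z@c 0.1155 6895 rect [ 567.3 -140.3] [295.8 236.1] 89.77
scene slope [ 0.0016 -0.0005] z@c 0.1152 5968 rect [ 566.1 -140.4] [297.9 237.6] 89.73
t 41.8 F [ 0.6 -0.3 -0.1] p [ 0.3939 -0.3844  0.2712]
top slope [ 0.0023 -0.0025] z@c 0.1155 6759 rect [ 567.4 -140.2] [295.7 236.3] 89.77
scene slope [ 0.0013 -0.    ] z@c 0.1152 5975 rect [ 566.1 -141.4] [238.2 297.4] 0.21
t 41.9 F [ 0.3  0.1 -0.2] p [ 0.395  -0.3833  0.2709]
scene 37 [[0.6589, -0.1407, 0.1248], [0.6669, -0.1355, 0.1311], [0.6746, -0.1302, 0.1343]]
top 38 [[0.658, -0.1403, 0.1296], [0.6655, -0.1352, 0.1322], [0.6749, -0.1301, 0.1359]]
```

The state is unchanged: level within the cameras' accuracy and nothing touched. I hand in.

```bash
python3 -c "
from rig import env
print(env.hand_in())"
```

```text
the job is handed in; nothing more can be done
None
```

The job is handed in at about 42 s of robot time, with every step done. One thing went wrong along the way: hitting the shutter's open stop dragged the projector about 3.5 mm towards -y and turned it about 1°.

- **Can:** it stands on the cork coaster.
- **Wedge:** I pushed the beech wedge in at the marked spot, first to about 19 N, where it stopped moving. The shutter's pull then loosened it by about 2 mm, so I pushed it in again to about 19.6 N. That is above the advised 16 N stop, but the case did not slide.
- **Level and rock check:** The lean went from 0.047 rad to about 0.0015 (scene camera) or 0.0035 (top camera); the two disagree slightly. Pressing the opposite corner gave no rocking: 9 N after the first push and 12 N after the second, with the height steady at 114.7 mm to about 0.1 mm. The second push and press came after the shutter was open.
- **Shutter:** the tab is against its open stop; a later 13 N push did not move it. The tab travelled only about 52 mm of the 60 mm, so it appears to have started about 8 mm open.
- **Other things:** in the last camera picture they looked to be where they were. The gripper is shut and the arm is clear of everything.

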